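Close the beakers and clip up the support rod

TASK

Get the bath corner ready for a run: first put each white lid gently on the steel beaker of its own size, seated and level, so that nothing can fall in. Only when all three beakers are closed, snap every black clip there is down over the steel support rod, fully home and with its tab upright, one to a bay. Leave the other things on the bench alone.

Things in the scene. Friction and masses are not known exactly. Their poses are not given: they have to be found in the camera images.
- rod_stand: Fixed stand with a level steel support rod, 16 mm in diameter, axis 60 mm above the table, between two end posts (74 mm high). Grey base 90 x 270 x 12 mm; origin: centre of its underside; z up, y along the rod. Three dark collars (23 mm diameter, 6 mm wide) part the rod into four bays, each 50 mm long and room for one 36 mm clip; a clip does not go on over a collar or post.
- bay1 (a point): Point on the rod's axis at the middle of bay 1 (-84 mm along y from the stand's middle); x level across the rod, y along the rod, z up.
- bay2 (a point): Point on the rod's axis at the middle of bay 2 (-28 mm along y from the stand's middle); x level across the rod, y along the rod, z up.
- bay3 (a point): Point on the rod's axis at the middle of bay 3 (+28 mm along y from the stand's middle); x level across the rod, y along the rod, z up.
- bay4 (a point): Point on the rod's axis at the middle of bay 4 (+84 mm along y from the stand's middle); x level across the rod, y along the rod, z up.
- clip1: Black plastic sprung clip; all are alike, 2 to 4 present. Origin: axis of its round bore (the rod's axis when home), 20 mm above the table as it stands mouth down on its arms; y along the bore, z up; same turned half round. Held by its upright tab: 12 mm thick in x, 28 in y, 18 to 44 mm above the origin. Below the tab a shoulder block 26 across x, 8 to 18 mm above the origin.
- clip2: Clip like clip1. Its two hinged arms reach 20 mm below the origin and end in flat toes 42 mm across x; clip and arms are 36 mm long in y; higher up their lips leave a 10 mm gap and spring apart over the 16 mm rod. About 6 to 12 N straight down on the clip snaps it home; it then grips the rod and stays as it is.
- clip3: Clip like clip1, with the same origin and axes.
- clip4: Clip like clip1, with the same origin and axes.
- lid_small: White plastic lid for the small beaker: disc 60 mm in diameter and 5 mm thick, with a 42 mm plug standing 6 mm below it (it lies on its plug on the table, origin 6 mm up) and on top a round knob 20 mm in diameter, from 5 to 33 mm above the origin. Origin: centre of the disc's underside, the face that rests on the rim; z up. Mass 40 g or so.
- rim_small (a point): Centre of the mouth of the small steel beaker, at rim height, 58 mm above the table; the beaker is fixed, 56 mm in outer diameter and 48 mm inside. Its lid goes here, lid origin on this point.
- lid_medium: White plastic lid for the medium beaker: disc 76 mm in diameter and 5 mm thick, with a 58 mm plug standing 6 mm below it (it lies on its plug on the table, origin 6 mm up) and on top a round knob 20 mm in diameter, from 5 to 33 mm above the origin. Origin: centre of the disc's underside, the face that rests on the rim; z up. Mass 72 g or so.
- rim_medium (a point): Centre of the mouth of the medium steel beaker, at rim height, 66 mm above the table; the beaker is fixed, 72 mm in outer diameter and 64 mm inside. Its lid goes here, lid origin on this point.
- lid_large: White plastic lid for the large beaker: disc 92 mm in diameter and 5 mm thick, with a 74 mm plug standing 6 mm below it (it lies on its plug on the table, origin 6 mm up) and on top a round knob 20 mm in diameter, from 5 to 33 mm above the origin. Origin: centre of the disc's underside, the face that rests on the rim; z up. Mass 104 g or so.
- rim_large (a point): Centre of the mouth of the large steel beaker, at rim height, 74 mm above the table; the beaker is fixed, 88 mm in outer diameter and 80 mm inside. Its lid goes here, lid origin on this point.
- vial: Bystander, not part of the job: a small amber vial, 24 mm in diameter and 38 mm high. Origin at its underside's centre.
- reagent: Bystander, not part of the job: a capped clear plastic bottle, 52 mm in diameter and 65 mm high. Origin at its underside's centre.
- spanner: Bystander, not part of the job: a spanner lying flat, 130 mm long. Origin at its underside.
- spare_collar: Bystander, not part of the job: a loose dark steel ring, lying flat, 28 mm in diameter and 12 mm high. Origin at its underside's centre.
- boss_head: Bystander, not part of the job: a small aluminium clamp block with a wing screw, about 43 x 26 x 22 mm. Origin at its underside.
- beaker_small: The small steel beaker, fixed; origin: centre of its underside, on the table; upright.
- beaker_medium: The medium steel beaker, fixed; origin: centre of its underside, on the table; upright.
- beaker_large: The large steel beaker, fixed; origin: centre of its underside, on the table; upright.
Not all that is in view belongs to the job. Leave any red look-alike of the lid_medium alone.

How it is judged:
On the way, in this order (a step that is already met when the one before it is completed fails the run):
1. all three lids are seated level on the beakers of their size, before any clip is on the rod (horizontal distance between lid_small and rim_small below 0.006 m and z of lid_small in the frame of rim_small between -0.002 and 0.002 m and angle between each of lid_small, lid_medium, lid_large's own z axis and vertical below 0.04 rad and linear speed of each of lid_small, lid_medium, lid_large below 0.02 m/s and horizontal distance between lid_medium and rim_medium below 0.006 m and z of lid_medium in the frame of rim_medium between -0.002 and 0.002 m and horizontal distance between lid_large and rim_large below 0.006 m and z of lid_large in the frame of rim_large between -0.002 and 0.002 m), for 0.3 s.
2. a clip is snapped home on the rod (((x of clip1 in the frame of rod_stand between -0.0025 and 0.0025 m and z of clip1 in the frame of rod_stand between 0.0575 and 0.0625 m and y of clip1 in the frame of rod_stand between -0.11 and 0.11 m and angle between the y axis of clip1 and the y axis of rod_stand, either way round below 0.12 rad and angle between clip1's own z axis and vertical below 0.35 rad and linear speed of clip1 below 0.02 m/s) or (x of clip2 in the frame of rod_stand between -0.0025 and 0.0025 m and z of clip2 in the frame of rod_stand between 0.0575 and 0.0625 m and y of clip2 in the frame of rod_stand between -0.11 and 0.11 m and angle between the y axis of clip2 and the y axis of rod_stand, either way round below 0.12 rad and angle between clip2's own z axis and vertical below 0.35 rad and linear speed of clip2 below 0.02 m/s) or (x of clip3 in the frame of rod_stand between -0.0025 and 0.0025 m and z of clip3 in the frame of rod_stand between 0.0575 and 0.0625 m and y of clip3 in the frame of rod_stand between -0.11 and 0.11 m and angle between the y axis of clip3 and the y axis of rod_stand, either way round below 0.12 rad and angle between clip3's own z axis and vertical below 0.35 rad and linear speed of clip3 below 0.02 m/s) or (x of clip4 in the frame of rod_stand between -0.0025 and 0.0025 m and z of clip4 in the frame of rod_stand between 0.0575 and 0.0625 m and y of clip4 in the frame of rod_stand between -0.11 and 0.11 m and angle between the y axis of clip4 and the y axis of rod_stand, either way round below 0.12 rad and angle between clip4's own z axis and vertical below 0.35 rad and linear speed of clip4 below 0.02 m/s))), for 0.2 s.
At the end, for the whole second after the job is handed in: Each lid is on its beaker within 6 mm of centre, 2 mm of rim height, tilt under 0.04 rad; every clip present is on the rod, bore centre within 2.5 mm of the rod axis sideways and in height, in line within 0.12 rad, tab within 0.35 rad of upright; all at rest (all of step 1 and x of clip1 in the frame of rod_stand between -0.0025 and 0.0025 m and z of clip1 in the frame of rod_stand between 0.0575 and 0.0625 m and y of clip1 in the frame of rod_stand between -0.11 and 0.11 m and angle between the y axis of each of clip1, clip2, clip3, clip4 and the y axis of rod_stand, either way round below 0.12 rad and angle between each of clip1, clip2, clip3, clip4's own z axis and vertical below 0.35 rad and linear speed of each of clip1, clip2, clip3, clip4 below 0.02 m/s and x of clip2 in the frame of rod_stand between -0.0025 and 0.0025 m and z of clip2 in the frame of rod_stand between 0.0575 and 0.0625 m and y of clip2 in the frame of rod_stand between -0.11 and 0.11 m and x of clip3 in the frame of rod_stand between -0.0025 and 0.0025 m and z of clip3 in the frame of rod_stand between 0.0575 and 0.0625 m and y of clip3 in the frame of rod_stand between -0.11 and 0.11 m and x of clip4 in the frame of rod_stand between -0.0025 and 0.0025 m and z of clip4 in the frame of rod_stand between 0.0575 and 0.0625 m and y of clip4 in the frame of rod_stand between -0.11 and 0.11 m); the robot touches nothing.
It fails at once if a bystander is pushed more than 50 mm or tipped over (distance of any of vial, reagent, spanner, spare_collar, boss_head from where it was at the start of the episode above 0.05 m or angle between any of vial, reagent, spanner, spare_collar, boss_head's own z axis and vertical above 0.6 rad).
It fails at once if a lid is dropped or forced onto its beaker (faster than 0.5 m/s, or over 60 N) ((distance between lid_small and rim_small below 0.012 m and linear speed of lid_small above 0.5 m/s) or (distance between lid_medium and rim_medium below 0.012 m and linear speed of lid_medium above 0.5 m/s) or (distance between lid_large and rim_large below 0.012 m and linear speed of lid_large above 0.5 m/s) or contact force between lid_small and beaker_small above 60 N or contact force between lid_medium and beaker_medium above 60 N or contact force between lid_large and beaker_large above 60 N).
Of clip1, clip2, clip3, clip4 only 2 to 4 are there at a start; the rules pass over those that are not, and their reading is None.
At some moment in a run one of clip1, clip2, clip3, clip4 may be knocked a few centimetres aside while the robot is not near it.
It also fails if it takes over 210 s, if anything falls off the work surface, if the arm or the gripper's body presses on something with over 40 N, if the wrist force passes 120 N, or if a joint passes its speed limit or range.

ROBOT

A 7-joint arm with a two-finger parallel gripper is mounted at the origin on the work surface. World frame = base frame: x ahead of the robot, y to its left, z up, the work surface at z = 0. Lengths are in m, angles in rad, forces in N, time in s.
With the tool pointing down it reaches from about 0.35 to 0.9 m from the base axis. Payload 8.1 kg.
Tool frame: the origin (TCP) lies midway between the tips of the shut fingers; the grasp point (between the pads) lies 19 mm behind it; z points along the fingers, y is the direction in which the jaws open and shut (so a half turn about z gives the same grasp; the last joint's range is limited). The gripper opens to 92 mm and grips with 3 to 60 N. Pads are 19 mm wide; open, the fingers measure 130 mm over their backs; the gripper's body (75 mm by 190 mm) begins 47 mm behind the grasp point.
Start: joints at [1.03, 0.434, 0.025, 1.573, -0.012, 1.134, -0.075], TCP at [0.265, -0.566, 0.227] pointing down, gripper open.
Joint ranges: [-2.62, 2.62], [-0.44, 2.09], [-1.27, 1.32], [0.08, 2.57], [-1.32, 4.46], [0.12, 2], [-2.74, 2.74]. Speed limits (rad/s): [2.22, 2.22, 3.01, 3.01, 3.14, 3.14, 3.14].

INTERFACE

Orientations are given as a rotation vector (axis times angle).
In Python, from cell import monitor, get_image, get_calibration, workorder, look_for, masks_of gives the robot as it stands.
- The arm moves only by the shell command python3 -m crank 'ROWS' [FORCE]. ROWS is JSON, a list of rows, each a list of 3 entries, a list of its own where there are three numbers: the shift along the tool's x, y, z in cm, then the turn about the tool's z in degrees, then the closure in counts, from 0 (fully open) to 255 (shut). A call has 1 to 5 rows; each row shifts and turns the commanded pose from where the row before left it, along the tool's axes as they then stand; what a row does not reach is not made up. A row lasts 1/10 s, in which the tool goes at most 50 mm and 8.59 degrees, less where a joint would pass 70% of its speed; a pose out of reach is approached as far as the arm can. A call with a gripper value outside its range is refused whole. The fingers move at their own pace and stop on an object; FORCE is the grip in N (left out, the last holds). Time passes only in rows, so rows that do not move let the fingers close. It gives the time, the measured TCP pose, the force and the opening at its end, in the units of the state.
- monitor.observe(): the state, without advancing time (a new reading comes with each control period).
- get_image(name): name is "scene" or "top" or "wrist"; returns (picture, depth): 480x640x3 uint8, red, green, blue; 480x640 float32, m along the optical axis (not along the pixel's ray), 0 where there is no reading.
- get_calibration(name): a dict with "fx", "fy", "cx", "cy" (pixels), "D" ([k1, k2, p1, p2, k3] as OpenCV has them; the pictures are not rectified), "R" (3x3) and "t" (3): a world point X has camera coordinates R X + t. Camera axes: x right, y down, z forward; pixel columns grow to the right and rows downward; lengths in m; the calibration is good to about 2 mm. A picture is of the moment at which its call begins: read the wrist's pose just before it. get_calibration takes no time and is no camera call; for the wrist camera it gives the pose at the moment of the call.
- workorder.sign_off(): hands the job in, once; it reports no verdict.
Trained networks look in the newest picture that a camera, given by its name, has taken for a name from the list of things; names that differ only in an ending like _2 or _b are one class to them, and where a whole thing is asked for, a point or a joint stands for the part that bears it (a point fixed in the world has none). Each returns a list of dicts, best first, with "score" (0 to 1); they miss things now and then, are a little off and sometimes report something else, mostly with a low value. They report only what shows in the picture. A call takes as long as a camera call. They do not tell look-alikes from the thing itself.
- look_for(label, camera): "location" ([x, y, z] in m, in world coordinates, good to about 4 mm: the middle of the surface that is visible of it).
- masks_of(label, camera): "region" (480x640 bool, what is visible of it).
The state is a dict: "clock": time; "joints": joint angles; "dq": joint speeds; "joint_efforts": joint torques, N m; "position": TCP position; "ee_rot": TCP orientation; "force": force on the tool from outside, world axes, zero at the start; "ft_torque": the same for the moment, N m; "width": opening from 0.0 (shut) to 1.0 (fully open).
Only numpy, scipy, OpenCV 4.12 (cv2) and the standard library are available. Lean on these libraries where they do the work, as an engineer would, in place of code of your own. Each camera call takes 0.05 s, during which the arm holds its last target.

## Working session

There is one attempt and no reset: what is moved stays moved. The work goes in short steps, Python scripts to look and compute and a shell command to move; the robot and the scene stay as the last step left them, time stands still between calls to the robot, and variables do not carry over. Pictures are saved under pics/ and viewed, and the job is handed in when it is done.

```bash
ls -la; mkdir -p pics
python3 - <<'E'
from cell import monitor,get_image,get_calibration
import cv2
print(monitor.observe())
for n in("scene","top","wrist"):
    c=get_calibration(n); im,d=get_image(n)
    cv2.imwrite(f"pics/{n}0.png",im[:,:,::-1])
    print(n,c)
E
```

```text
total 12
drwxr-xr-x  3 agent agent 4096 Dec  7 06:44 .
drwxr-xr-x 23 root  root  4096 Dec  7 06:44 ..
drwxr-xr-x  2 agent agent 4096 Dec  7 06:44 pics
{'clock': 0.0, 'joints': array([ 1.03042571,  0.43521974,  0.02494387,  1.57413409, -0.01162469,
        1.13400853, -0.07509838]), 'dq': array([-4.47892738e-05,  9.25476010e-04, -1.76263502e-03,  1.70159389e-03,
       -7.46846691e-05, -9.06364639e-04, -2.30086665e-04]), 'joint_efforts': array([-3.30273042e-04, -6.67843866e+01,  9.84561369e-01, -3.14463079e+01,
       -6.04697037e-02,  4.30392392e-02,  1.56190572e-04]), 'position': array([ 0.26469142, -0.56558866,  0.22593235]), 'ee_rot': array([-3.06513169e+00, -6.81751679e-01,  7.24744362e-04]), 'force': array([-0.05669062, -0.02148072,  0.05419468]), 'ft_torque': array([-0.03756023, -0.00903411, -0.02398245]), 'width': 1.0011384303882438}
scene {'fx': 538.5936995005338, 'fy': 538.5936995005338, 'cx': 318.7313890579143, 'cy': 239.3694526944313, 'D': array([0.04199644, 0.        , 0.        , 0.        , 0.        ]), 'R': array([[ 0.7894014 ,  0.6136186 , -0.0178224 ],
       [ 0.46
[... 213 characters left out ...]
35, 'cy': 243.52766564072851, 'D': array([-0.0422823,  0.       ,  0.       ,  0.       ,  0.       ]), 'R': array([[ 0.01007886, -0.99962548,  0.0254425 ],
       [-0.98690547, -0.01404044, -0.16068746],
       [ 0.1609845 , -0.02348979, -0.98667736]]), 't': array([-0.02218091,  0.46314208,  0.95281902])}
wrist {'fx': 392.96166250060776, 'fy': 392.96166250060776, 'cx': 314.9444438922765, 'cy': 240.11240617504802, 'D': array([-0.08556948,  0.        ,  0.        ,  0.        ,  0.        ]), 'R': array([[ 0.42450909, -0.90542203, -0.00172902],
       [-0.86748718, -0.40726875,  0.2856539 ],
       [-0.25934151, -0.11976277, -0.95833129]]), 't': array([-0.62434122, -0.03724161,  0.39140265])}
```

View pics/top0.png

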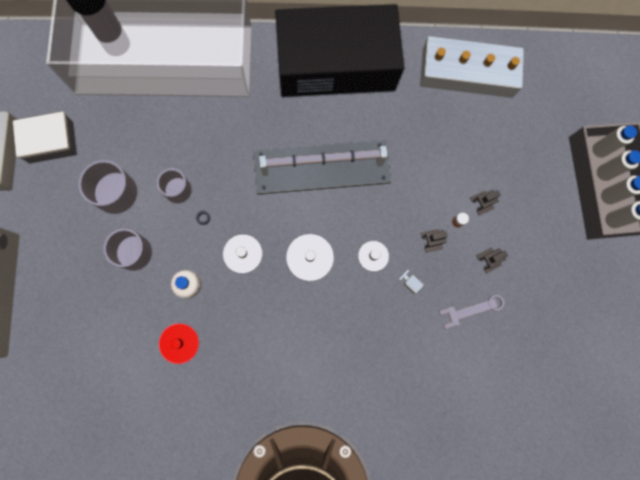

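View pics/scene0.png

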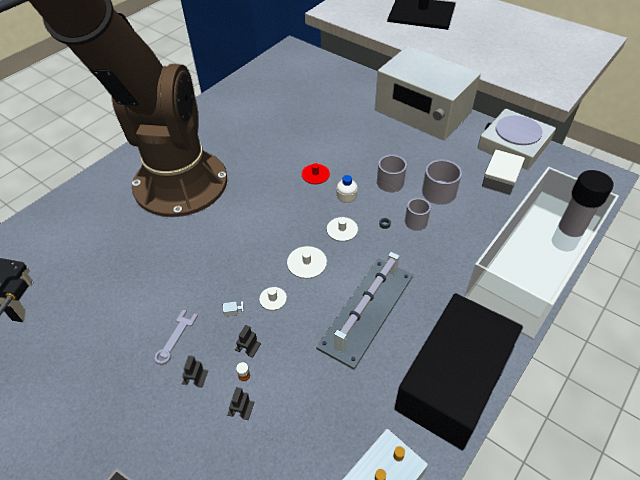

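View pics/wrist0.png

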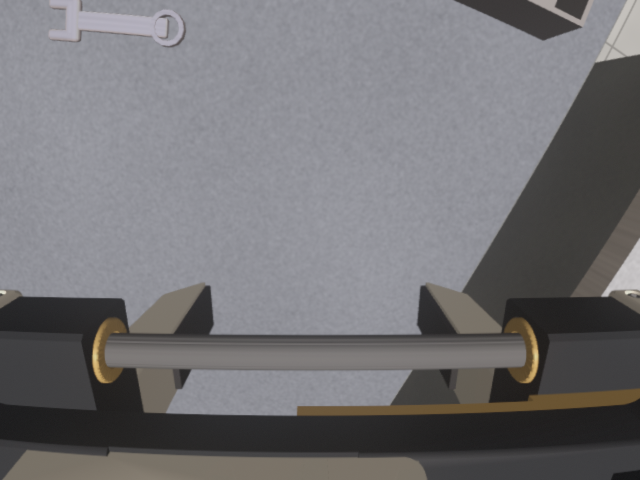

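Top view: clips at (485,200), (434,239) and (491,259). Lids are medium (242,253), large (310,257) and small (373,255), with a red look-alike at (179,343). Beakers are large (103,184), small (172,183) and medium (125,247), and the stand is around (322,165). Next I'll measure all of these.

```bash
cat > h.py <<'E'
import numpy as np, cv2
from cell import monitor,get_image,get_calibration,look_for,masks_of
from scipy.spatial.transform import Rotation as Ro
def cloud(name):
    c=get_calibration(name); im,d=get_image(name)
    K=np.array([[c['fx'],0,c['cx']],[0,c['fy'],c['cy']],[0,0,1]])
    v,u=np.mgrid[0:480,0:640]
    p=cv2.undistortPoints(np.stack([u,v],-1).reshape(-1,1,2).astype(float),K,c['D']).reshape(480,640,2)
    P=np.dstack([p[...,0]*d,p[...,1]*d,d]).astype(float)
    X=(P-c['t'])@c['R']
    X[d<=0]=np.nan
    return im,d,X,c
def proj(c,pts):
    K=np.array([[c['fx'],0,c['cx']],[0,c['fy'],c['cy']],[0,0,1]])
    return cv2.projectPoints(np.atleast_2d(np.array(pts,float)),cv2.Rodrigues(c['R'])[0],c['t'],K,c['D'])[0].reshape(-1,2)
def circ(xy):
    A=np.c_[2*xy,np.ones(len(xy))]; s=np.linalg.lstsq(A,(xy**2).sum(1),rcond=None)[0]
    return s[:2],np.sqrt(s[2]+s[0]**2+s[1]**2)
def tool():
    s=monitor.observe(); R=Ro.from_rotvec(s['ee_rot']).as_matrix(); return s,R
E
python3 - <<'E'
from h import *
for cam in("top","scene"):
    im,d,X,c=cloud(cam)
    Z=X[...,2]
    bare=(np.abs(Z)<0.02)
    print(cam,"table z med",np.nanmedian(Z[bare]),np.nanstd(Z[bare]), "missing",np.mean(d<=0))
    for l in("lid_small","lid_medium","lid_large","clip1","beaker_small","beaker_medium","beaker_large","rod_stand","vial","boss_head","spanner","reagent","spare_collar"):
        for m in masks_of(l,cam):
            r=m['region']; P=X[r]; P=P[~np.isnan(P[:,0])]
            v,u=np.nonzero(r)
            if m['score']<.3: continue
            print(l,round(m['score'],2),(int(u.mean()),int(v.mean())),r.sum(),"med",np.median(P,0).round(3),"z",np.percentile(P[:,2],[5,50,95]).round(3),"ext",np.ptp(np.percentile(P[:,:2],[2,98],0),0).round(3))
E
```

```text
top table z med 0.0004356109594327156 0.0036080253002215364 missing 0.003997395833333334
lid_small 0.91 (372, 255) 700 med [ 0.444 -0.133  0.012] z [0.008 0.012 0.039] ext [0.053 0.053]
lid_medium 0.76 (178, 343) 1259 med [0.273 0.233 0.011] z [0.008 0.011 0.038] ext [0.067 0.068]
lid_medium 0.58 (241, 253) 1194 med [0.445 0.119 0.011] z [0.008 0.011 0.038] ext [0.068 0.067]
lid_large 0.76 (309, 257) 1676 med [ 0.44  -0.012  0.011] z [0.008 0.011 0.035] ext [0.082 0.08 ]
clip1 0.97 (485, 200) 430 med [ 0.554 -0.355  0.038] z [0.002 0.038 0.066] ext [0.042 0.042]
clip1 0.8 (491, 258) 450 med [ 0.44  -0.361  0.037] z [0.002 0.037 0.065] ext [0.041 0.041]
clip1 0.7 (309, 256) 1701 med [ 0.441 -0.012  0.011] z [0.008 0.011 0.033] ext [0.082 0.08 ]
clip1 0.7 (174, 185) 892 med [0.578 0.256 0.028] z [0.003 0.028 0.059] ext [0.052 0.052]
clip1 0.56 (434, 239) 439 med [ 0.474 -0.251  0.038] z [0.002 0.038 0.065] ext [0.041 0.039]
beaker_small 0.95 (174, 185) 932 med [0.578 0.256 0.028] z [0.002 0.028 0.059] ext [0.053 0.053]
beaker_medium 0.88 (127, 249) 1524 med [0.449 0.341 0.025] z [0.002
[... 2001 characters left out ...]
.006 0.042 0.072] ext [0.083 0.088]
rod_stand 0.96 (364, 312) 4859 med [ 0.632 -0.051  0.012] z [0.006 0.012 0.068] ext [0.101 0.258]
vial 0.51 (242, 371) 171 med [ 0.52  -0.31   0.035] z [0.007 0.035 0.04 ] ext [0.021 0.018]
boss_head 0.65 (230, 308) 222 med [ 0.394 -0.214  0.019] z [0.003 0.019 0.024] ext [0.044 0.037]
spanner 0.92 (172, 339) 552 med [ 0.344 -0.341  0.007] z [0.001 0.007 0.01 ] ext [0.056 0.11 ]
spanner 0.63 (231, 308) 230 med [ 0.394 -0.214  0.019] z [0.003 0.019 0.024] ext [0.034 0.038]
reagent 0.96 (346, 189) 443 med [0.392 0.211 0.038] z [0.005 0.038 0.063] ext [0.044 0.04 ]
reagent 0.46 (306, 262) 1027 med [ 0.444 -0.017  0.01 ] z [0.006 0.01  0.035] ext [0.084 0.084]
```

```bash
cat > m.py <<'E'
from h import *
LID={'small':(.444,-.133,.030),'medium':(.445,.119,.038),'large':(.440,-.012,.046)}
BK={'small':(.578,.256,.058,.026),'medium':(.449,.341,.066,.034),'large':(.572,.387,.074,.042)}
def meas(cam):
    im,d,X,c=cloud(cam); Z=X[...,2]; out={}
    for k,(x,y,r) in LID.items():
        D=np.hypot(X[...,0]-x,X[...,1]-y)
        m=(D<r+.012)&(Z>.006)&(Z<.016)&(im.min(2)>150)
        P=X[m]
        hull=cv2.convexHull(P[:,:2].astype(np.float32))[:,0]
        kn=X[(D<.03)&(Z>.034)&(Z<.045)]
        print(cam,'lid',k,m.sum(),'hullc',np.round(circ(hull.astype(float))[0],4),round(circ(hull.astype(float))[1],4),'knobtop',kn[:,:2].mean(0).round(4),len(kn),'z',np.median(kn[:,2]).round(4))
    for k,(x,y,z,r) in BK.items():
        D=np.hypot(X[...,0]-x,X[...,1]-y)
        m=(D<r+.03)&(np.abs(Z-z)<.006)
        P=X[m]
        for i in range(4):
            cc,rr=circ(P[:,:2]); e=np.abs(np.hypot(*(P[:,:2]-cc).T)-rr); P=P[e<max(.004,2*e.std())]
        print(cam,'beaker',k,len(P),cc.round(4),rr.round(4))
    # clips: tab top
    m=(Z>.058)&(Z<.072)&(im.max(2)<90)&(X[...,0]<.7)&(X[...,0]>.3)&(X[...,1]<-.15)
    n,lab,st,ce=cv2.connectedComponentsWithStats(m.astype(np.uint8))
    for i in range(1,n):
        if st[i,4]<15: continue
        P=X[lab==i]; (cx,cy),wh,a=cv2.minAreaRect(P[:,:2].astype(np.float32))
        ev=np.linalg.eigh(np.cov(P[:,:2].T))[1][:,1]
        print(cam,'clip',st[i,4],ce[i].round(0),P.mean(0).round(4),'rect',round(cx,4),round(cy,4),np.round(wh,3),'ydir deg',np.degrees(np.arctan2(ev[1],ev[0])).round(1))
    # rod
    m=(Z>.060)&(Z<.073)&(np.abs(X[...,0]-.645)<.04)&(np.abs(X[...,1]+.03)<.10)
    P=X[m]; v=np.linalg.eigh(np.cov(P[:,:2].T))[1][:,1]; v*=np.sign(v[1])
    print(cam,'rod',m.sum(),P.mean(0).round(4),'dir deg',np.degrees(np.arctan2(v[1],v[0])).round(2), 'ylo/hi',P[:,1].min(),P[:,1].max())
    # base top
    m=(np.abs(Z-.012)<.004)&(np.abs(X[...,0]-.62)<.09)&(np.abs(X[...,1]+.03)<.16)&(im.max(2)<110)
    n,lab,st,_=cv2.connectedComponentsWithStats(m.astype(np.uint8)); i=1+st[1:,4].argmax()
    print(cam,'base',cv2.minAreaRect(X[lab==i][:,:2].astype(np.float32)))
    return im,d,X,c
if __name__=='__main__':
    for cam in('top','scene'): meas(cam)
E
python3 m.py
python3 - <<'E'
import cv2
a=cv2.imread('pics/top0.png')
cv2.imwrite('pics/crop1.png',cv2.resize(a[150:340,380:540],None,fx=3,fy=3,interpolation=3)[:600])
cv2.imwrite('pics/crop2.png',cv2.resize(a[120:370,60:410],None,fx=2.2,fy=2.2,interpolation=3)[:600])
E
```

```text
top lid small 620 hullc [ 0.4454 -0.1352] 0.0296 knobtop [ 0.4452 -0.1349] 87 z 0.0394
top lid medium 1069 hullc [0.4463 0.12  ] 0.0375 knobtop [0.4463 0.1199] 83 z 0.039
top lid large 1606 hullc [ 0.4413 -0.0109] 0.0454 knobtop [ 0.441  -0.0108] 84 z 0.0386
top beaker small 226 [0.5745 0.253 ] 0.026
top beaker medium 305 [0.4468 0.333 ] 0.0337
top beaker large 382 [0.567  0.3784] 0.0414
top clip 69 [610. 143.] [ 0.668  -0.5998  0.0658] rect 0.6711 -0.6001 [0.032 0.013] ydir deg -161.3
top clip 65 [615. 167.] [ 0.6182 -0.605   0.0655] rect 0.6193 -0.6051 [0.028 0.01 ] ydir deg -151.2
top clip 68 [619. 192.] [ 0.5692 -0.6089  0.0656] rect 0.5701 -0.6083 [0.028 0.009] ydir deg -157.3
top clip 60 [491. 196.] [ 0.5558 -0.3556  0.064 ] rect 0.5576 -0.357 [0.012 0.026] ydir deg 104.2
top clip 70 [623. 216.] [ 0.5213 -0.6143  0.0652] rect 0.5215 -0.6157 [0.028 0.01 ] ydir deg -156.1
top clip 30 [437. 237.] [ 0.4746 -0.2492  0.0635] rect 0.474 -0.2509 [0.025 0.009] ydir deg 88.4
top clip 64 [499. 256.] [ 0.4397 -0.3648  0.0638] rect 0.4403 -0.3654 [0.012 0.026] ydir deg 115.7
top rod 898 [ 0
[... 429 characters left out ...]
knobtop [ 0.4404 -0.0128] 49 z 0.0382
scene beaker small 123 [0.5735 0.2518] 0.0257
scene beaker medium 130 [0.4466 0.3312] 0.034
scene beaker large 177 [0.5672 0.3765] 0.0422
scene clip 85 [244. 331.] [ 0.4783 -0.2542  0.0625] rect 0.4779 -0.2534 [0.013 0.029] ydir deg 103.6
scene clip 98 [189. 363.] [ 0.4418 -0.3684  0.0635] rect 0.4413 -0.3676 [0.013 0.028] ydir deg 117.5
scene clip 101 [237. 395.] [ 0.5582 -0.36    0.0629] rect 0.5573 -0.3601 [0.014 0.029] ydir deg 115.3
scene rod 621 [ 0.6253 -0.036   0.0657] dir deg 95.95 ylo/hi -0.129888750937469 0.06990429032070554
scene base ((0.6025257706642151, -0.15746161341667175), (0.008027950301766396, 0.007255258038640022), 70.60970306396484)
```

View pics/crop1.png

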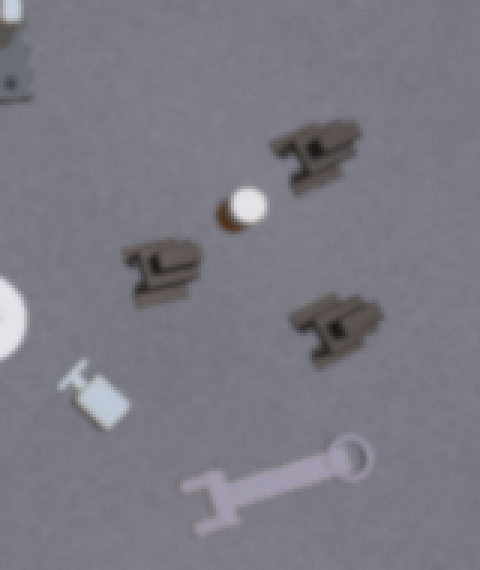

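View pics/crop2.png

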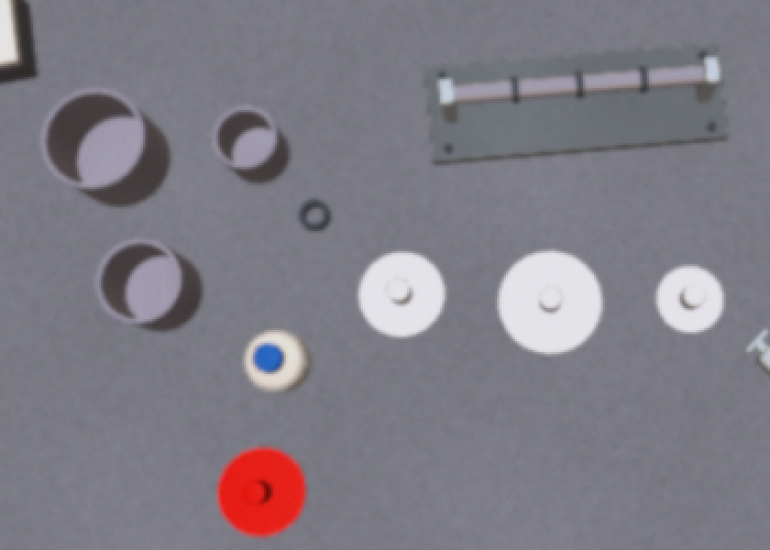

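```bash
cat > go.py <<'E'
import sys
from h import *
s,R=tool(); p=s['position']
t=np.array([float(a) for a in sys.argv[1:4]])
yaw=np.degrees(np.arctan2(R[1,1],R[0,1]))
print('t',s['clock'].__round__(2),'p',p.round(4),'jaw yaw',yaw.round(2),'tilt',np.degrees(np.arccos(-R[2,2])).round(2),'w',round(s['width']*92,1),'F',s['force'].round(1),'q',s['joints'].round(2))
d=R.T@(t-p)*100
print('tool shift cm',d.round(2),' after yaw first' if len(sys.argv)>4 else '')
if len(sys.argv)>4:
    w=float(sys.argv[4]); e=(w-yaw+90)%180-90  # world ccw
    print('turn about tool z deg',-e)
    Rn=R@Ro.from_euler('z',-e,degrees=True).as_matrix()
    print('shift after the turn',(Rn.T@(t-p)*100).round(2))
E
python3 go.py 0.445 -0.1355 0.10
```

```text
t 1.65 p [ 0.2649 -0.5661  0.2267] jaw yaw -64.92 tilt 0.0 w 92.2 F [-0.1  0.4  0.3] q [ 1.03  0.43  0.02  1.57 -0.01  1.13 -0.08]
tool shift cm [ 34.56 -31.37  12.67]
```

```bash
python3 -m crank '[[[3.2,-2.9,0],0,0],[[3.2,-2.9,0],0,0],[[3.2,-2.9,0],0,0],[[3.2,-2.9,0],0,0],[[3.2,-2.9,0],0,60]]'; python3 -m crank '[[[3.2,-2.9,0],0,100],[[3.2,-2.9,0],0,100],[[3.2,-2.9,0.5],0,100],[[3.2,-2.9,0.5],0,100],[[3.2,-2.9,0.5],0,100]]'; python3 go.py 0.445 -0.1355 0.2
```

```text
clock: 2.15
position: [0.3489, -0.3654, 0.2269]
ee_rot: [3.066, 0.682, 0.001]
force: [1.1, -0.1, -0.1]
width: 0.957
clock: 2.65
position: [0.4324, -0.1662, 0.2119]
ee_rot: [3.066, 0.682, 0.001]
force: [0.8, -0.3, 0.6]
width: 0.613
t 2.65 p [ 0.4324 -0.1662  0.2119] jaw yaw -64.93 tilt 0.06 w 56.4 F [ 0.8 -0.3  0.6] q [ 0.43  0.2  -0.21  1.96  0.05  0.99 -0.94]
tool shift cm [ 2.44 -2.25  1.19]
```

```bash
cat > w.py <<'E'
import sys
from h import *
im,d,X,c=cloud('wrist'); cv2.imwrite(f'pics/{sys.argv[1]}.png',im[:,:,::-1])
s,R=tool(); print(s['position'].round(4)); print('cam pos',(-c['R'].T@c['t']).round(3))
Z=X[...,2]
m=(Z>.034)&(Z<.046)&(im.min(2)>150)
n,lab,st,ce=cv2.connectedComponentsWithStats(m.astype(np.uint8))
for i in range(1,n):
    if st[i,4]>100: P=X[lab==i]; print('knob',ce[i].round(0),st[i,4],P.mean(0).round(4),circ(cv2.convexHull(P[:,:2].astype(np.float32))[:,0].astype(float)))
m=(Z>.005)&(Z<.017)&(im.min(2)>150)
n,lab,st,ce=cv2.connectedComponentsWithStats(m.astype(np.uint8))
for i in range(1,n):
    if st[i,4]>400: P=X[lab==i]; print('disc',ce[i].round(0),st[i,4],P[:,2].mean().round(4),circ(cv2.convexHull(P[:,:2].astype(np.float32))[:,0].astype(float)))
E
python3 w.py w1
```

```text
[ 0.435  -0.1586  0.2114]
cam pos [ 0.502 -0.134  0.371]
knob [10. 62.] 369 [0.4448 0.1202 0.0396] (array([0.44458703, 0.1205125 ]), np.float64(0.009584476813296916))
knob [149. 131.] 412 [ 0.4396 -0.0108  0.0395] (array([ 0.43939199, -0.01077558]), np.float64(0.009511459728632918))
knob [287. 188.] 401 [ 0.4439 -0.1346  0.0395] (array([ 0.44372779, -0.13463309]), np.float64(0.009403669452755522))
knob [500. 197.] 510 [ 0.5165 -0.3051  0.0385] (array([ 0.51635829, -0.30547893]), np.float64(0.011353452806439316))
disc [36. 66.] 4149 0.0117 (array([0.44493806, 0.12021315]), np.float64(0.03760946754185477))
disc [162. 129.] 7452 0.0117 (array([ 0.43967236, -0.01034935]), np.float64(0.045878036719822615))
disc [289. 182.] 2778 0.0117 (array([ 0.44369088, -0.13465076]), np.float64(0.029529509841787732))
```

View pics/w1.png

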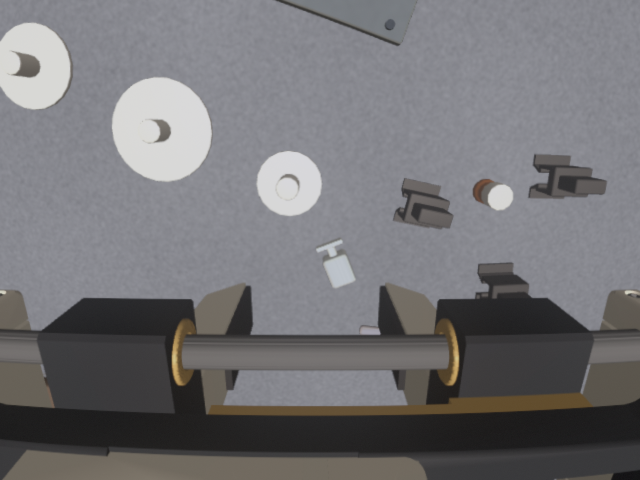

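```bash
python3 go.py 0.444 -0.135 0.06
```

```text
t 2.7 p [ 0.435  -0.1586  0.2114] jaw yaw -64.49 tilt 0.22 w 56.1 F [ 2.1  7.5 -0.9] q [ 0.42  0.2  -0.22  1.96  0.05  0.99 -0.94]
tool shift cm [ 1.78 -1.71 15.15]
```

```bash
python3 -m crank '[[[0,0,0],0,100],[[0,0,0],0,100],[[0,0,0],0,100]]';python3 go.py 0.444 -0.135 0.06
```

```text
clock: 3.0
position: [0.4315, -0.1691, 0.2118]
ee_rot: [3.067, 0.679, -0.0]
force: [-0.4, -0.2, -0.0]
width: 0.609
t 3.0 p [ 0.4315 -0.1691  0.2118] jaw yaw -65.04 tilt 0.03 w 56.0 F [-0.4 -0.2 -0. ] q [ 0.43  0.2  -0.2   1.96  0.05  0.99 -0.93]
tool shift cm [ 2.58 -2.57 15.18]
```

```bash
python3 -m crank '[[[0.6,-0.6,2],0,100],[[1,-1,4],0,100],[[0.7,-0.7,4],0,100],[[0.2,-0.2,3],0,100],[[0,0,2],0,100]]'; python3 -m crank '[[[0,0,0],0,100],[[0,0,0],0,100],[[0,0,0],0,100]]';python3 go.py 0.444 -0.135 0.014
```

```text
clock: 3.5
position: [0.4428, -0.1352, 0.0598]
ee_rot: [-3.066, -0.68, 0.003]
force: [-1.1, -0.1, -0.1]
width: 0.608
clock: 3.8
position: [0.4447, -0.1354, 0.063]
ee_rot: [3.066, 0.68, 0.003]
force: [-0.0, 0.6, -0.2]
width: 0.61
t 3.8 p [ 0.4447 -0.1354  0.063 ] jaw yaw -64.99 tilt 0.12 w 56.1 F [-0.   0.6 -0.2] q [ 0.34  0.41 -0.2   2.12  0.14  0.62 -1.09]
tool shift cm [-0.05 -0.07  4.89]
```

```bash
python3 w.py w2
```

```text
[ 0.4448 -0.1353  0.063 ]
cam pos [ 0.514 -0.103  0.222]
knob [ 76. 188.] 1120 [ 0.44   -0.0109  0.0396] (array([ 0.43954391, -0.01042204]), np.float64(0.009820607147511378))
knob [312. 283.] 1062 [ 0.4443 -0.1343  0.0396] (array([ 0.44385653, -0.13446972]), np.float64(0.009606711050651228))
disc [109. 175.] 18286 0.0117 (array([ 0.43961733, -0.01024302]), np.float64(0.045870378315810006))
disc [313. 259.] 6344 0.0117 (array([ 0.4439181 , -0.13456976]), np.float64(0.02954983977859191))
```

View pics/w2.png

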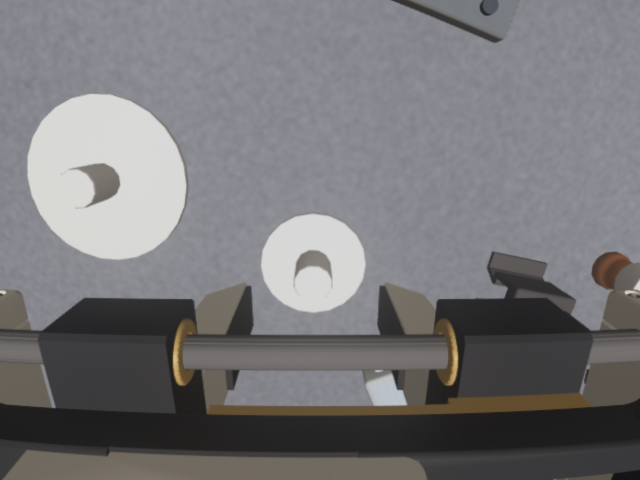

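The small lid's knob is at (313,283), centred between the fingers, with the clip and boss head clear. Descending to grasp it.

```bash
python3 -m crank '[[[0,0,1.5],0,100],[[0,0,2],0,100],[[0,0,1.3],0,100],[[0,0,0],0,100],[[0,0,0],0,100]]' 20; python3 go.py 0.444 -0.135 0.014
```

```text
clock: 4.35
position: [0.4444, -0.1348, 0.0146]
ee_rot: [3.066, 0.682, 0.001]
force: [0.1, -0.2, 0.1]
width: 0.605
t 4.35 p [ 0.4444 -0.1348  0.0146] jaw yaw -64.93 tilt 0.06 w 55.6 F [ 0.1 -0.2  0.1] q [ 0.31  0.5  -0.17  2.16  0.17  0.5  -1.13]
tool shift cm [-0.05  0.    0.06]
```

```bash
python3 -m crank '[[[0,0,0],0,255],[[0,0,0],0,255],[[0,0,0],0,255],[[0,0,0],0,255],[[0,0,0],0,255]]' 20; python3 -m crank '[[[0,0,-0.5],0,255],[[0,0,-2],0,255],[[0,0,-4],0,255],[[0,0,-4],0,255],[[0,0,-2],0,255]]'; python3 go.py 0.5735 0.2525 0.12
```

```text
clock: 4.85
position: [0.444, -0.1346, 0.0139]
ee_rot: [3.067, 0.682, 0.0]
force: [-0.1, -0.6, -0.5]
width: 0.223
clock: 5.35
position: [0.445, -0.1346, 0.142]
ee_rot: [3.065, 0.682, 0.005]
force: [0.2, 1.0, 0.1]
width: 0.21
t 5.35 p [ 0.445  -0.1346  0.142 ] jaw yaw -64.92 tilt 0.21 w 19.4 F [0.2 1.  0.1] q [ 0.37  0.29 -0.23  2.04  0.09  0.81 -1.05]
tool shift cm [ 28.04 -29.62   2.22]
```

```bash
python3 -m crank '[[[1.5,-1.5,-0.5],0,255],[[3,-3.2,-0.5],0,255],[[3.2,-3.4,-0.5],0,255],[[3.2,-3.4,-0.5],0,255],[[3.2,-3.4,-0.5],0,255]]'; python3 -m crank '[[[3.2,-3.4,0],0,255],[[2.2,-2.2,0],0,255],[[1,-1,0],0,255],[[0,0,0],0,255],[[0,0,0],0,255]]'; python3 -m crank '[[[0,0,0],0,255],[[0,0,0],0,255]]'
cat > wb.py <<'E'
import sys
from h import *
im,d,X,c=cloud('wrist'); cv2.imwrite(f'pics/{sys.argv[1]}.png',im[:,:,::-1])
s,R=tool(); print(s['position'].round(4))
BK={'small':(.574,.2525,.058,.026),'medium':(.4465,.332,.066,.034),'large':(.567,.3775,.074,.042)}
Z=X[...,2]
for k,(x,y,z,r) in BK.items():
    D=np.hypot(X[...,0]-x,X[...,1]-y)
    P=X[(D<r+.02)&(abs(Z-z)<.005)&(np.arange(640)[None]>-1)]
    if len(P)<60: print(k,len(P)); continue
    for i in range(4):
        cc,rr=circ(P[:,:2]); e=np.abs(np.hypot(*(P[:,:2]-cc).T)-rr); P=P[e<.004]
    a=np.degrees(np.arctan2(*(P[:,:2]-cc).T[::-1])); h=np.histogram(a,8,(-180,180))[0]
    print(k,len(P),cc.round(4),rr.round(4),'z',np.percentile(P[:,2],95).round(4),h)
E
python3 wb.py w3; python3 go.py 0.5735 0.2525 0.12
```

```text
clock: 5.85
position: [0.5086, 0.0618, 0.1644]
ee_rot: [3.067, 0.681, 0.0]
force: [1.4, -0.7, -1.2]
width: 0.213
clock: 6.35
position: [0.538, 0.1455, 0.1635]
ee_rot: [3.066, 0.681, -0.002]
force: [-0.5, -1.2, -1.1]
width: 0.209
clock: 6.55
position: [0.5383, 0.1452, 0.1638]
ee_rot: [3.067, 0.678, -0.001]
force: [0.0, -0.2, 0.4]
width: 0.21
[0.5384 0.1456 0.1638]
small 1765 [0.5731 0.2545] 0.0257 z 0.0597 [181 177 223 228 199 249 267 241]
medium 1564 [0.4463 0.3339] 0.0336 z 0.0675 [242 211 318 338 254  10   0 191]
large 1538 [0.566  0.3779] 0.0411 z 0.0756 [190 486 566 296   0   0   0   0]
t 6.6 p [0.5384 0.1456 0.1638] jaw yaw -65.03 tilt 0.03 w 19.4 F [ 0.4 -0.2  0.2] q [-0.13  0.41 -0.31  1.8   0.15  0.96 -1.64]
tool shift cm [ 7.7  -8.21  4.38]
```

View pics/w3.png

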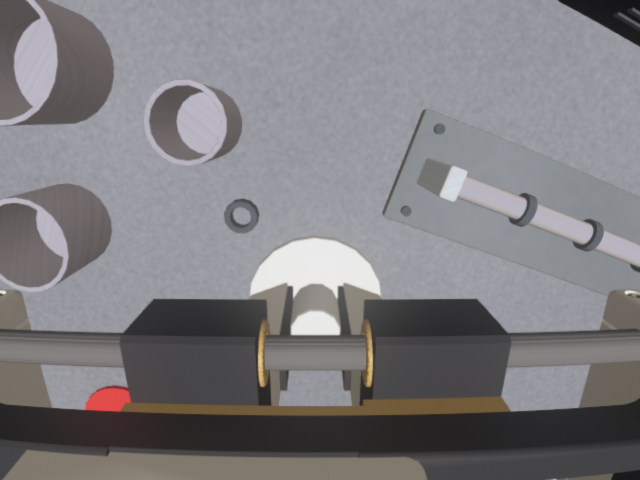

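```bash
cat > held.py <<'E'
from h import *
im,d,X,c=cloud('wrist'); s,R=tool()
T=(X-s['position'])@R
m=(im.min(2)>140)&(d>0)&(np.hypot(T[...,0],T[...,1])<.055)&(T[...,2]>-.02)&(T[...,2]<.02)
n,lab,st,_=cv2.connectedComponentsWithStats(m.astype(np.uint8)); i=1+st[1:,4].argmax()
L=lab==i; ys,xs=np.nonzero(L)
# top arc: first white pixel per column
P=[]
for u in np.unique(xs):
    v=ys[xs==u].min(); P.append(T[min(v+1,479),u])
P=np.array(P); P=P[abs(P[:,2]-np.median(P[:,2]))<.004]
cc,rr=circ(P[:,:2]); print('disc in tool mm',(cc*1e3).round(1),'r',(rr*1e3).round(1),'top z tool',(np.median(P[:,2])*1e3).round(1),len(P), 'span x',(np.percentile(P[:,:2],[2,98],0)*1e3).round(0).tolist())
# plane
Q=T[L&(abs(T[...,2]-np.median(P[:,2]))<.003)]; A=np.c_[Q[:,:2],np.ones(len(Q))]; print('slopes',np.linalg.lstsq(A,Q[:,2],rcond=None)[0].round(4))
E
python3 held.py
```

```text
disc in tool mm [-0.1  0.4] r 29.3 top z tool 3.1 131 span x [[8.0, -27.0], [29.0, 28.0]]
slopes [0.0127 0.0008 0.0021]
```

```bash
python3 go.py 0.5733 0.2543 0.09
```

```text
t 6.65 p [0.5384 0.1459 0.1638] jaw yaw -65.01 tilt 0.03 w 19.6 F [0.3 0.2 0. ] q [-0.13  0.41 -0.31  1.8   0.15  0.96 -1.64]
tool shift cm [ 7.74 -8.36  7.38]
```

```bash
python3 -m crank '[[[1.2,-1.3,0],0,255],[[2.2,-2.4,1],0,255],[[2.2,-2.4,2],0,255],[[1.4,-1.5,2],0,255],[[0.7,-0.8,1.4],0,255]]'; python3 -m crank '[[[0,0,0.5],0,255],[[0,0,0],0,255],[[0,0,0],0,255],[[0,0,0],0,255]]'; python3 go.py 0.5733 0.2543 0.066; python3 wb.py w4; python3 held.py
```

```text
clock: 7.15
position: [0.5722, 0.259, 0.0983]
ee_rot: [-3.065, -0.686, 0.001]
force: [0.4, 0.2, -0.5]
width: 0.212
clock: 7.55
position: [0.5732, 0.2548, 0.0958]
ee_rot: [3.067, 0.68, 0.002]
force: [-0.1, -0.7, -0.9]
width: 0.213
t 7.55 p [0.5732 0.2548 0.0958] jaw yaw -65.01 tilt 0.08 w 19.6 F [-0.1 -0.7 -0.9] q [-0.31  0.59 -0.29  1.69  0.21  0.89 -1.82]
tool shift cm [-0.02  0.04  2.98] 
[0.5732 0.2549 0.0958]
small 938 [0.5738 0.2558] 0.0254 z 0.0596 [  0   0   1 253 357 304  23   0]
medium 442 [0.4453 0.3461] 0.0226 z 0.0674 [  0   0   0   0   0 168 234  40]
large 5499 [0.5666 0.3788] 0.0414 z 0.0755 [603 551 812 826 659 722 476 850]
  return _methods._mean(a, axis=axis, dtype=dtype,
  ret = ret.dtype.type(ret / rcount)
Traceback (most recent call last):
  File "held.py", line 12, in <module>
    cc,rr=circ(P[:,:2]); print('disc in tool mm',(cc*1e3).round(1),'r',(rr*1e3).round(1),'top z tool',(np.median(P[:,2])*1e3).round(1),len(P), 'span x',(np.percentile(P[:,:2],[2,98],0)*1e3).round(0).tolist())
                                                                                                                                                         ~~~~~~~~~~~~~^^^^^^^^^^^^^^^^^^
IndexError: index -1 is out of bounds for axis 0 with size 0
```

View pics/w4.png

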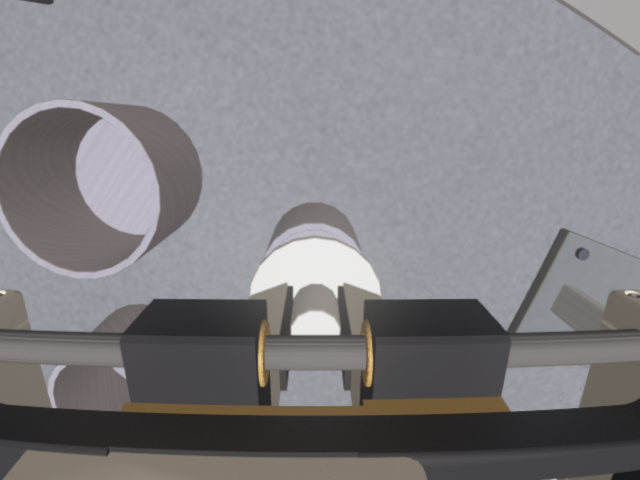

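Lid (315,290) is centred over the small beaker. Lowering it slowly.

```bash
python3 -m crank '[[[0,0,0.7],0,255],[[0,0,0.7],0,255],[[0,0,0.4],0,255],[[0,0,0.3],0,255],[[0,0,0.3],0,255]]'; python3 -m crank '[[[0,0,0.2],0,255],[[0,0,0.2],0,255],[[0,0,0.2],0,255],[[0,0,0],0,255]]'; python3 go.py 0.5733 0.2543 0.066
```

```text
clock: 8.15
position: [0.5725, 0.2558, 0.0702]
ee_rot: [3.067, 0.682, -0.001]
force: [0.7, 0.5, -0.0]
width: 0.208
clock: 8.55
position: [0.5727, 0.2559, 0.0659]
ee_rot: [3.067, 0.682, 0.001]
force: [-3.0, -2.2, 10.0]
width: 0.21
t 8.55 p [0.5727 0.2559 0.0659] jaw yaw -64.92 tilt 0.04 w 19.3 F [-3.  -2.2 10. ] q [-0.32  0.62 -0.28  1.71  0.22  0.84 -1.83]
tool shift cm [-0.01  0.17 -0.01]
```

```bash
python3 -m crank '[[[0,0,0],0,200],[[0,0,0],0,130],[[0,0,0],0,110],[[0,0,0],0,110]]'; python3 -m crank '[[[0,0,-1],0,110],[[0,0,-3],0,110],[[0,0,-4],0,110],[[0,0,-4],0,110],[[0,0,-2],0,110]]'; python3 go.py 0.445 0.1205 0.06; python3 m.py | grep -E "lid small|beaker"; python3 w.py w5; python3 go.py 0.445 0.1205 0.06
```

```text
clock: 8.95
position: [0.5726, 0.2558, 0.0646]
ee_rot: [3.067, 0.682, 0.0]
force: [0.1, -0.2, -0.1]
width: 0.424
clock: 9.45
position: [0.5738, 0.2568, 0.2093]
ee_rot: [-3.065, -0.682, -0.008]
force: [-0.4, 0.2, -0.2]
width: 0.568
t 9.45 p [0.5738 0.2568 0.2093] jaw yaw -64.91 tilt 0.3 w 52.3 F [-0.4  0.2 -0.2] q [-0.29  0.48 -0.31  1.57  0.16  1.12 -1.78]
tool shift cm [-17.52   6.89  14.84] 
top lid small 2 hullc [0.3602 0.1534] 0.2951 knobtop [nan nan] 0 z nan
top beaker small 0 [0. 0.] 0.0
top beaker medium 0 [0. 0.] 0.0
top beaker large 0 [0. 0.] 0.0
[0.5734 0.2563 0.207 ]
cam pos [0.643 0.289 0.368]
knob [500.  29.] 760 [0.7745 0.1895 0.0397] (array([0.78027053, 0.18838664]), np.float64(0.044162300035029134))
knob [264. 389.] 984 [0.3961 0.2288 0.0417] (array([0.38398942, 0.22487438]), np.float64(0.02541307350532639))
knob [383. 389.] 228 [0.4452 0.1217 0.0394] (array([0.44492062, 0.12107592]), np.float64(0.009325463187430048))
disc [483.  35.] 711 0.0115 (array([0.8430266, 0.188675 ]), np.float64(0.08904569129631222))
disc [365. 386.] 878 0.0117 (array([0.43282579, 0.12160479]
[... 349 characters left out ...]
oat))[1],4),'knobtop',kn[:,:2].mean(0).round(4),len(kn),'z',np.median(kn[:,2]).round(4))
  ret = um.true_divide(
  return _methods._mean(a, axis=axis, dtype=dtype,
  ret = ret.dtype.type(ret / rcount)
  ret = _var(a, axis=axis, dtype=dtype, out=out, ddof=ddof,
  arrmean = um.true_divide(arrmean, div, out=arrmean,
  ret = ret.dtype.type(ret / rcount)
Traceback (most recent call last):
  File "m.py", line 38, in <module>
    for cam in('top','scene'): meas(cam)
                               ~~~~^^^^^
  File "m.py", line 10, in meas
    hull=cv2.convexHull(P[:,:2].astype(np.float32))[:,0]
         ~~~~~~~~~~~~~~~~~~~~~~~~~~~~~~~~~~~~~~~~~~^^^^^
TypeError: 'NoneType' object is not subscriptable
```

View pics/w5.png

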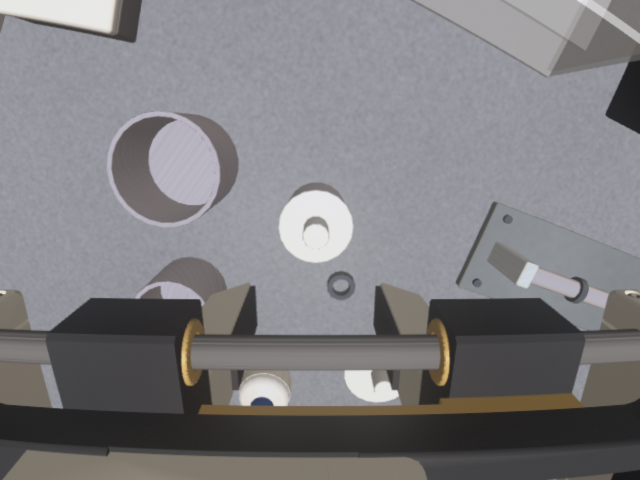

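```bash
cat > chk.py <<'E'
import sys
from h import *
BK={'small':(.573,.2545,.058,.030),'medium':(.4463,.3335,.066,.038),'large':(.5665,.3785,.074,.046)}
for cam in sys.argv[1:]:
    im,d,X,c=cloud(cam); Z=X[...,2]; cv2.imwrite(f'pics/chk_{cam}.png',im[:,:,::-1])
    for k,(x,y,z,r) in BK.items():
        D=np.hypot(X[...,0]-x,X[...,1]-y)
        m=(D<r+.01)&(abs(Z-z-.005)<.006)&(im.min(2)>140)
        Q=X[m]
        if len(Q)<80: print(cam,k,'n',len(Q)); continue
        A=np.c_[Q[:,:2],np.ones(len(Q))]; s=np.linalg.lstsq(A,Q[:,2],rcond=None)[0]
        h=cv2.convexHull(Q[:,:2].astype(np.float32))[:,0].astype(float); cc,rr=circ(h)
        print(cam,k,len(Q),'c',cc.round(4),'r',rr.round(4),'top z-5mm',(np.median(Q[:,2])-.005).round(4),'slope',s[:2].round(3))
E
python3 chk.py wrist; python3 go.py 0.445 0.1205 0.06
```

```text
wrist small 3579 c [0.5723 0.2559] r 0.0297 top z-5mm 0.0587 slope [-0.002 -0.   ]
wrist medium 310 c [0.4464 0.3355] r 0.0347 top z-5mm 0.0616 slope [0.011 0.001]
wrist large 1670 c [0.5658 0.3799] r 0.0436 top z-5mm 0.0696 slope [-0. -0.]
t 9.65 p [0.5727 0.2558 0.2053] jaw yaw -64.93 tilt 0.06 w 52.5 F [-0.3 -0.2 -0.2] q [-0.29  0.48 -0.31  1.57  0.16  1.11 -1.78]
tool shift cm [-17.31   6.84  14.52]
```

```bash
python3 -m crank '[[[-2,0.8,1],0,110],[[-4,1.6,1],0,110],[[-4.3,1.7,1],0,110],[[-4,1.6,2],0,110],[[-2,0.8,2],0,110]]'; python3 -m crank '[[[-1,0.34,1.5],0,110],[[0,0,1],0,110],[[0,0,0],0,110],[[0,0,0],0,110]]'; python3 w.py w6;  python3 go.py 0.445 0.1205 0.014
```

```text
clock: 10.15
position: [0.449, 0.1245, 0.1331]
ee_rot: [3.066, 0.679, -0.006]
force: [0.6, 0.7, -0.0]
width: 0.566
clock: 10.55
position: [0.4455, 0.1214, 0.1097]
ee_rot: [-3.066, -0.683, -0.0]
force: [1.0, 0.4, 0.1]
width: 0.567
[0.4457 0.1215 0.11  ]
cam pos [0.515 0.154 0.268]
knob [134. 260.] 2451 [0.3943 0.2217 0.0424] (array([0.38438617, 0.22455687]), np.float64(0.02473748866748793))
knob [315. 254.] 744 [0.4452 0.1212 0.0396] (array([0.44480402, 0.12113213]), np.float64(0.009562056110395222))
disc [315. 238.] 8108 0.0117 (array([0.4447043 , 0.12074648]), np.float64(0.03766635250297264))
disc [476. 283.] 3069 0.0116 (array([ 0.44428252, -0.00893272]), np.float64(0.042166295648876785))
t 10.6 p [0.4457 0.1215 0.11  ] jaw yaw -64.87 tilt 0.05 w 52.0 F [0.2 0.3 0.3] q [-0.13  0.34 -0.32  2.08  0.16  0.74 -1.67]
tool shift cm [-0.12  0.06  9.6 ]
```

View pics/w6.png

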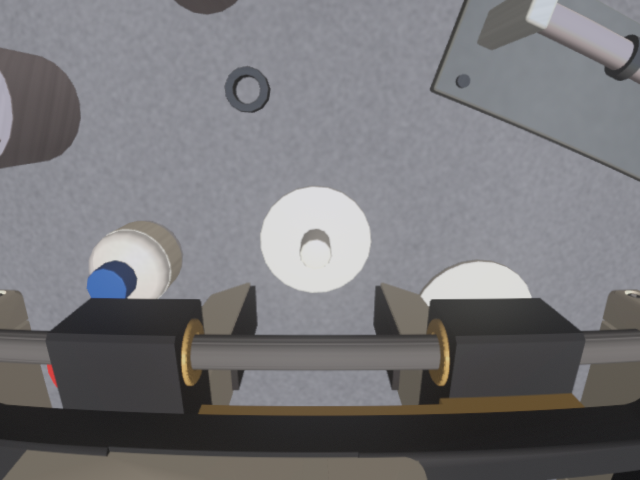

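The medium lid is at (315,254), but the reagent bottle at (130,270) lies along the jaw line. I'll turn the jaws about 50° first to clear it.

```bash
python3 -m crank '[[[0,0,0],-5,110],[[0,0,0],-8.5,110],[[0,0,0],-8.5,110],[[0,0,0],-8.5,110],[[0,0,0],-8.5,110]]'; python3 -m crank '[[[0,0,0],-7,110],[[0,0,0],-4,110],[[0,0,0],0,110],[[0,0,0],0,110]]'; python3 go.py 0.4448 0.121 0.014
```

```text
clock: 11.1
position: [0.4459, 0.1214, 0.1104]
ee_rot: [2.657, 1.675, 0.003]
force: [0.4, 0.3, 0.4]
width: 0.57
clock: 11.5
position: [0.4454, 0.1209, 0.1101]
ee_rot: [2.493, 1.911, 0.001]
force: [-0.6, -0.9, 0.5]
width: 0.572
t 11.5 p [0.4454 0.1209 0.1101] jaw yaw -15.04 tilt 0.05 w 52.6 F [-0.6 -0.9  0.5] q [ 0.04  0.37 -0.53  2.07  0.27  0.77 -0.91]
tool shift cm [-0.02 -0.07  9.61]
```

```bash
python3 -m crank '[[[0,0,1.5],0,110],[[0,0,3],0,110],[[0,0,3],0,110],[[0,0,1.6],0,110],[[0,0,0.5],0,110]]'; python3 -m crank '[[[0,0,0],0,110],[[0,0,0],0,110],[[0,0,0],0,110]]' 20; python3 go.py 0.4448 0.121 0.014
```

```text
clock: 12.0
position: [0.4441, 0.1205, 0.0124]
ee_rot: [-2.492, -1.912, 0.004]
force: [0.3, -0.1, -0.3]
width: 0.566
clock: 12.3
position: [0.4457, 0.1208, 0.0147]
ee_rot: [2.491, 1.913, 0.003]
force: [0.2, 0.7, -0.2]
width: 0.564
t 12.3 p [0.4457 0.1208 0.0147] jaw yaw -14.95 tilt 0.11 w 51.9 F [ 0.2  0.7 -0.2] q [-0.05  0.53 -0.43  2.15  0.41  0.54 -1.05]
tool shift cm [-0.   -0.09  0.07]
```

```bash
python3 -m crank '[[[0,0,0],0,255],[[0,0,0],0,255],[[0,0,0],0,255],[[0,0,0],0,255],[[0,0,0],0,255]]' 25; python3 -m crank '[[[0,0,-0.5],0,255],[[0,0,-2],0,255],[[0,0,-4],0,255],[[0,0,-4],0,255],[[0,0,-4],0,255]]';python3 -m crank '[[[0,0,-1],0,255],[[0,0,0],0,255],[[0,0,0],0,255]]';python3 held.py; python3 go.py 0.446 0.334 0.13
```

```text
clock: 12.8
position: [0.4449, 0.1205, 0.0138]
ee_rot: [2.491, 1.914, 0.0]
force: [0.5, -0.9, 2.6]
width: 0.209
clock: 13.3
position: [0.4442, 0.1206, 0.1604]
ee_rot: [-2.49, -1.914, 0.001]
force: [1.2, 0.3, -1.2]
width: 0.208
clock: 13.6
position: [0.4443, 0.12, 0.1678]
ee_rot: [-2.491, -1.914, 0.002]
force: [-0.2, -0.3, -1.9]
width: 0.213
t 13.65 p [0.4439 0.12   0.1674] jaw yaw -14.92 tilt 0.14 w 19.8 F [-0.5 -0.7 -0.8] q [ 0.09  0.29 -0.57  2.    0.2   0.9  -0.85]
tool shift cm [20.74 -5.31  3.72]
  return _methods._mean(a, axis=axis, dtype=dtype,
  ret = ret.dtype.type(ret / rcount)
Traceback (most recent call last):
  File "held.py", line 12, in <module>
    cc,rr=circ(P[:,:2]); print('disc in tool mm',(cc*1e3).round(1),'r',(rr*1e3).round(1),'top z tool',(np.median(P[:,2])*1e3).round(1),len(P), 'span x',(np.percentile(P[:,:2],[2,98],0)*1e3).round(0).tolist())
                                                                                                                                                         ~~~~~~~~~~~~~^^^^^^^^^^^^^^^^^^
IndexError: index -1 is out of bounds for axis 0 with size 0
```

```bash
sed -i 's/^m=.*/m=(im.min(2)>140)\&(d>0)\&(np.hypot(T[...,0],T[...,1])<.055)\&(T[...,0]>.005)\&(T[...,2]>-.004)\&(T[...,2]<.012)/' held.py; python3 -m crank '[[[1.5,-0.4,0],0,255],[[3,-0.8,0],0,255],[[3.2,-0.8,0],0,255],[[3,-0.8,0],0,255],[[1.5,-0.4,0],0,255]]'; python3 -m crank '[[[0,0,0],0,255],[[0,0,0],0,255],[[0,0,0],0,255]]'; python3 wb.py w7; python3 held.py;python3 go.py 0.446 0.334 0.13
```

```text
clock: 14.15
position: [0.444, 0.2493, 0.167]
ee_rot: [-2.487, -1.917, 0.003]
force: [0.3, -0.8, -0.9]
width: 0.214
clock: 14.45
position: [0.4451, 0.2451, 0.1677]
ee_rot: [2.492, 1.913, -0.003]
force: [-0.1, -0.5, -0.9]
width: 0.208
[0.4453 0.2451 0.1681]
small 407 [0.5723 0.2561] 0.0242 z 0.063 [64 47 41 18 46 81 58 52]
medium 2372 [0.4454 0.3349] 0.0334 z 0.0676 [288 268 256 274 301 321 329 335]
large 1482 [0.5648 0.379 ] 0.0411 z 0.0756 [462 436 391 193   0   0   0   0]
t 14.55 p [0.4455 0.2453 0.1683] jaw yaw -15.01 tilt 0.07 w 19.4 F [-1.  -0.2 -1.2] q [-0.15  0.37 -0.59  1.89  0.25  0.95 -1.12]
tool shift cm [ 8.59 -2.25  3.82]
  return _methods._mean(a, axis=axis, dtype=dtype,
  ret = ret.dtype.type(ret / rcount)
Traceback (most recent call last):
  File "held.py", line 12, in <module>
    cc,rr=circ(P[:,:2]); print('disc in tool mm',(cc*1e3).round(1),'r',(rr*1e3).round(1),'top z tool',(np.median(P[:,2])*1e3).round(1),len(P), 'span x',(np.percentile(P[:,:2],[2,98],0)*1e3).round(0).tolist())
                                                                                                                                                         ~~~~~~~~~~~~~^^^^^^^^^^^^^^^^^^
IndexError: index -1 is out of bounds for axis 0 with size 0
```

View pics/w7.png

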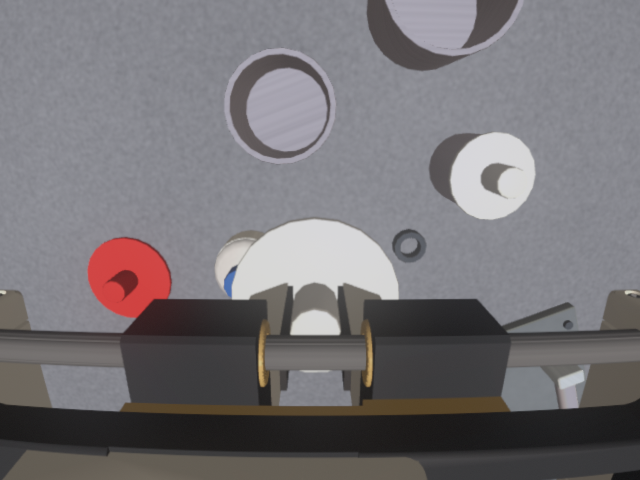

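```bash
sed -i 's/^P=np.array(P);/P=np.array(P); P=P[~np.isnan(P[:,0])];/' held.py; python3 held.py; python3 go.py 0.4455 0.3347 0.105
```

```text
disc in tool mm [-0.2 -0.4] r 37.5 top z tool 2.7 167 span x [[10.0, -36.0], [37.0, 35.0]]
slopes [0.0005 0.0016 0.0023]
t 14.6 p [0.4455 0.2455 0.1685] jaw yaw -15.01 tilt 0.04 w 19.4 F [-0.2 -0.2 -0.3] q [-0.15  0.37 -0.59  1.89  0.25  0.95 -1.12]
tool shift cm [ 8.62 -2.31  6.34]
```

```bash
python3 -m crank '[[[1.2,-0.3,0],0,255],[[2.4,-0.6,1],0,255],[[2.5,-0.7,1.5],0,255],[[1.6,-0.4,1.5],0,255],[[0.9,-0.3,1.3],0,255]]'; python3 -m crank '[[[0,0,0.8],0,255],[[0,0,0],0,255],[[0,0,0],0,255],[[0,0,0],0,255]]'; python3 go.py 0.4455 0.3347 0.074; python3 wb.py w8; python3 held.py
```

```text
clock: 15.1
position: [0.4449, 0.338, 0.1151]
ee_rot: [-2.489, -1.915, -0.001]
force: [0.7, -0.9, -0.8]
width: 0.211
clock: 15.5
position: [0.4459, 0.335, 0.1084]
ee_rot: [2.492, 1.912, 0.001]
force: [-0.1, 0.1, -0.8]
width: 0.21
t 15.5 p [0.4459 0.335  0.1084] jaw yaw -14.99 tilt 0.06 w 19.3 F [-0.1  0.1 -0.8] q [-0.34  0.52 -0.55  1.84  0.34  0.88 -1.32]
tool shift cm [-0.04 -0.04  3.44] 
[0.4459 0.3352 0.1084]
small 634 [0.5708 0.2601] 0.0244 z 0.0629 [  0   7   0  23  49 148 254 153]
medium 960 [0.4456 0.3362] 0.0332 z 0.0676 [  0   0   0   0 192 442 322   4]
large 5672 [0.5649 0.3803] 0.0415 z 0.0755 [594 526 699 849 867 723 676 738]
disc in tool mm [-0.1 -0.3] r 37.5 top z tool 2.4 167 span x [[10.0, -35.0], [38.0, 35.0]]
slopes [0.0006 0.0008 0.0021]
```

View pics/w8.png

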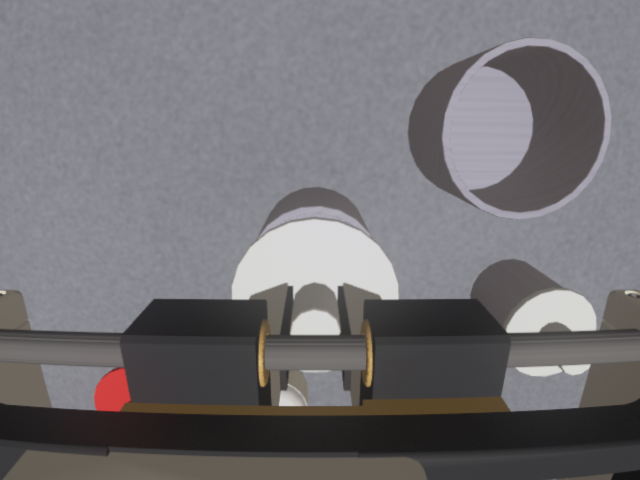

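The medium lid (315,290) is centred over the medium beaker. Lowering it.

```bash
python3 -m crank '[[[0,0.03,0.7],0,255],[[0,0,0.9],0,255],[[0,0,0.5],0,255],[[0,0,0.4],0,255],[[0,0,0.3],0,255]]'; python3 -m crank '[[[0,0,0.2],0,255],[[0,0,0.2],0,255],[[0,0,0.15],0,255],[[0,0,0],0,255]]'; python3 go.py 0.4455 0.335 0.074
```

```text
clock: 16.1
position: [0.4454, 0.3355, 0.0791]
ee_rot: [-2.491, -1.914, 0.001]
force: [0.7, -0.6, -0.3]
width: 0.212
clock: 16.5
position: [0.4455, 0.3355, 0.0741]
ee_rot: [2.491, 1.914, -0.0]
force: [-0.5, 0.3, -1.4]
width: 0.211
t 16.5 p [0.4455 0.3355 0.0741] jaw yaw -14.92 tilt 0.01 w 19.4 F [-0.5  0.3 -1.4] q [-0.36  0.56 -0.53  1.87  0.38  0.81 -1.35]
tool shift cm [-0.05  0.01  0.01]
```

```bash
python3 -m crank '[[[0,0,0.1],0,255],[[0,0,0.1],0,255],[[0,0,0],0,255]]'; python3 go.py 0.4455 0.335 0.074
```

```text
clock: 16.8
position: [0.4457, 0.3357, 0.0737]
ee_rot: [2.49, 1.914, 0.001]
force: [-4.6, -4.5, 16.6]
width: 0.211
t 16.8 p [0.4457 0.3357 0.0737] jaw yaw -14.92 tilt 0.06 w 19.4 F [-4.6 -4.5 16.6] q [-0.37  0.56 -0.53  1.87  0.38  0.81 -1.35]
tool shift cm [-0.07  0.   -0.03]
```

```bash
python3 -m crank '[[[0,0,0],0,200],[[0,0,0],0,130],[[0,0,0],0,110],[[0,0,0],0,110]]'; python3 -m crank '[[[0,0,-1],0,110],[[0,0,-3],0,110],[[0,0,-4],0,110],[[0,0,-4],0,110],[[0,0,-2],0,110]]'; python3 -m crank '[[[0,0,0],0,110],[[0,0,0],0,110],[[0,0,0],0,110]]'; python3 chk.py wrist; python3 go.py 0.4397 -0.0105 0.11
```

```text
clock: 17.2
position: [0.4457, 0.3356, 0.0722]
ee_rot: [2.491, 1.914, 0.0]
force: [0.0, 0.0, -0.2]
width: 0.419
clock: 17.7
position: [0.4462, 0.3369, 0.2164]
ee_rot: [-2.49, -1.914, -0.007]
force: [0.5, 0.2, -0.5]
width: 0.57
clock: 18.0
position: [0.4451, 0.3349, 0.2112]
ee_rot: [2.491, 1.914, -0.003]
force: [-0.4, -0.1, 0.1]
width: 0.569
wrist small 2505 c [0.5725 0.2564] r 0.0294 top z-5mm 0.0585 slope [-0.    -0.005]
wrist medium 6301 c [0.4451 0.3361] r 0.0376 top z-5mm 0.0667 slope [-0.001 -0.001]
wrist large 1660 c [0.5659 0.3801] r 0.0435 top z-5mm 0.0695 slope [0.001 0.001]
t 18.05 p [0.4451 0.335  0.211 ] jaw yaw -14.91 tilt 0.13 w 52.4 F [-0.8  0.1  0.2] q [-0.3   0.41 -0.6   1.72  0.25  1.09 -1.24]
tool shift cm [-33.5    8.39  10.15]
```

View pics/chk_wrist.png

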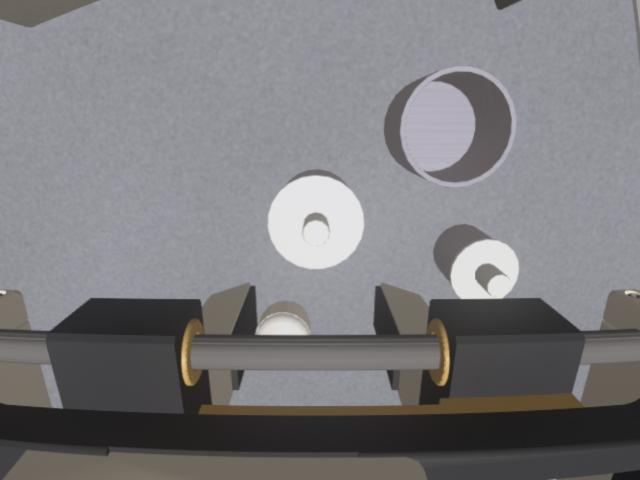

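Both lids are seated: medium at (316,222), small at (484,270). Next is the large lid.

```bash
python3 -m crank '[[[-2,0.5,0],0,110],[[-4,1,0],0,110],[[-4.5,1.1,0],0,110],[[-4.5,1.1,0],0,110],[[-4.5,1.1,1],0,110]]'; python3 -m crank '[[[-4.5,1.1,2],0,110],[[-4.5,1.2,3],0,110],[[-3.2,0.9,2],0,110],[[-1.8,0.4,1.5],0,110],[[0,0,0.6],0,110]]';python3 -m crank '[[[0,0,0],0,110],[[0,0,0],0,110],[[0,0,0],0,110]]'; python3 w.py w9; python3 go.py 0.4397 -0.0105 0.014
```

```text
clock: 18.55
position: [0.4416, 0.1333, 0.2021]
ee_rot: [2.491, 1.915, 0.001]
force: [1.1, -0.4, -0.1]
width: 0.571
clock: 19.05
position: [0.4386, -0.0079, 0.1121]
ee_rot: [-2.494, -1.907, 0.007]
force: [-0.5, 0.6, -0.2]
width: 0.566
clock: 19.35
position: [0.441, -0.0034, 0.1149]
ee_rot: [2.489, 1.917, 0.002]
force: [0.0, -0.4, 0.4]
width: 0.57
[ 0.441  -0.0036  0.1149]
cam pos [0.46  0.071 0.274]
knob [316. 261.] 698 [ 0.4396 -0.0099  0.0395] (array([ 0.43944039, -0.01041988]), np.float64(0.009684312217838208))
disc [316. 243.] 11602 0.0117 (array([ 0.43979842, -0.01024033]), np.float64(0.045500828485866035))
t 19.4 p [ 0.441  -0.0036  0.1149] jaw yaw -14.81 tilt 0.07 w 52.1 F [0.2 0.5 0.4] q [ 0.28  0.33 -0.49  2.11  0.22  0.75 -0.6 ]
tool shift cm [-0.7   0.04 10.09]
```

View pics/w9.png

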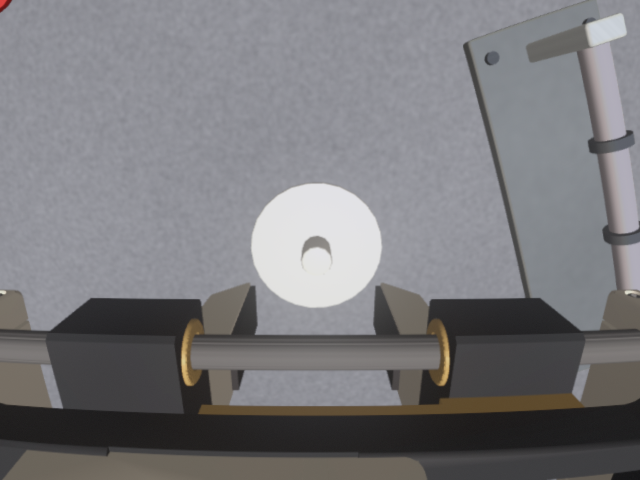

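```bash
python3 -m crank '[[[-0.4,0.05,1.5],0,110],[[-0.3,0,3],0,110],[[0,0,3],0,110],[[0,0,2],0,110],[[0,0,0.6],0,110]]'; python3 -m crank '[[[0,0,0],0,110],[[0,0,0],0,110],[[0,0,0],0,110]]' 30; python3 go.py 0.4397 -0.0103 0.014
```

```text
clock: 19.9
position: [0.4384, -0.0111, 0.0121]
ee_rot: [-2.489, -1.915, 0.002]
force: [0.8, -0.5, 0.5]
width: 0.57
clock: 20.2
position: [0.4401, -0.0116, 0.0144]
ee_rot: [2.49, 1.913, 0.002]
force: [0.8, 0.2, 0.4]
width: 0.57
t 20.2 p [ 0.4401 -0.0116  0.0144] jaw yaw -14.92 tilt 0.12 w 52.5 F [0.8 0.2 0.4] q [ 0.2   0.5  -0.38  2.2   0.38  0.5  -0.73]
tool shift cm [ 0.11 -0.07  0.04]
```

```bash
python3 -m crank '[[[0.1,-0.04,0],0,255],[[0,0,0],0,255],[[0,0,0],0,255],[[0,0,0],0,255],[[0,0,0],0,255]]' 30; python3 -m crank '[[[0,0,-0.5],0,255],[[0,0,-2],0,255],[[0,0,-4],0,255],[[0,0,-4],0,255],[[0,0,-4],0,255]]';python3 -m crank '[[[0,0,-1],0,255],[[0,0,0],0,255],[[0,0,0],0,255]]'; python3 go.py 0.53 0.26 0.17
```

```text
clock: 20.7
position: [0.4392, -0.0107, 0.0134]
ee_rot: [2.491, 1.914, 0.0]
force: [0.2, 0.5, 1.7]
width: 0.211
clock: 21.2
position: [0.4383, -0.0104, 0.16]
ee_rot: [-2.49, -1.914, 0.001]
force: [0.6, -1.1, -0.9]
width: 0.209
clock: 21.5
position: [0.4383, -0.0109, 0.1675]
ee_rot: [-2.491, -1.914, 0.002]
force: [0.1, -0.3, -1.2]
width: 0.211
t 21.5 p [ 0.4383 -0.0109  0.1675] jaw yaw -14.94 tilt 0.07 w 19.4 F [ 0.1 -0.3 -1.2] q [ 0.35  0.25 -0.52  2.05  0.16  0.88 -0.53]
tool shift cm [28.54  1.88 -0.27]
```

```bash
python3 -m crank '[[[1.5,0.1,0],0,255],[[3,0.2,0],0,255],[[4,0.3,0],0,255],[[4,0.3,0],0,255],[[4,0.3,0],0,255]]'; python3 -m crank '[[[4,0.3,0],0,255],[[4,0.2,0],0,255],[[2.5,0.2,0],0,255],[[1,0,0],0,255],[[0,0,0],0,255]]';python3 -m crank '[[[0,0,0],0,255],[[0,0,0],0,255],[[0,0,0],0,255]]'; python3 wb.py w10; python3 held.py; python3 go.py 0.565 0.38 0.12
```

```text
clock: 22.0
position: [0.4924, 0.1467, 0.1661]
ee_rot: [-2.49, -1.913, 0.005]
force: [0.9, -0.5, -1.5]
width: 0.21
clock: 22.5
position: [0.5284, 0.256, 0.1663]
ee_rot: [-2.488, -1.916, 0.004]
force: [-0.5, -0.3, -1.2]
width: 0.213
clock: 22.8
position: [0.5296, 0.2535, 0.1683]
ee_rot: [2.492, 1.912, -0.001]
force: [-0.1, 0.1, -1.2]
width: 0.211
[0.5296 0.2538 0.1684]
small 224 [0.5763 0.2602] 0.0218 z 0.063 [ 0  0 11 48 44 52 55 14]
medium 547 [0.4458 0.3358] 0.0298 z 0.071 [54 65 66 78 75 80 73 56]
large 2045 [0.5656 0.3794] 0.0413 z 0.0757 [375 373 357 431 116   0   0 393]
disc in tool mm [-0.1 -0.4] r 45.5 top z tool 2.2 201 span x [[13.0, -43.0], [46.0, 42.0]]
slopes [0.0009 0.0004 0.0019]
t 22.9 p [0.5297 0.254  0.1685] jaw yaw -14.99 tilt 0.03 w 19.7 F [ 0.4  0.4 -1. ] q [-0.16  0.49 -0.54  1.71  0.29  1.03 -1.06]
tool shift cm [13.08  0.15  4.85]
```

View pics/w10.png

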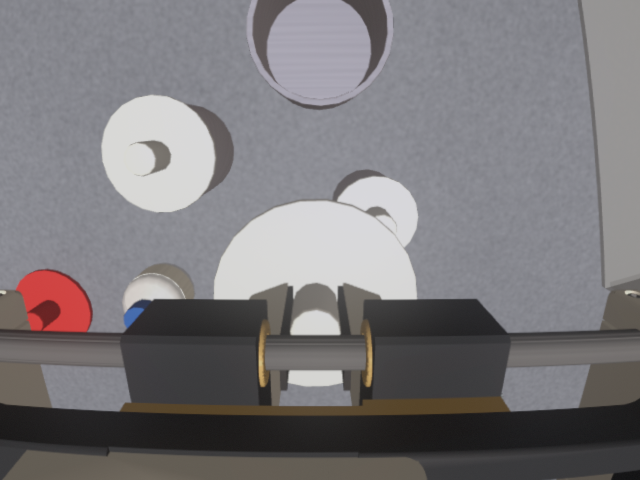

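```bash
python3 -m crank '[[[1.5,0.02,0],0,255],[[3,0.03,0],0,255],[[3.5,0.04,0.8],0,255],[[3,0.04,1.5],0,255],[[1.5,0.02,1.5],0,255]]'; python3 -m crank '[[[0.53,0,1],0,255],[[0,0,0.2],0,255],[[0,0,0],0,255],[[0,0,0],0,255],[[0,0,0],0,255]]'; python3 go.py 0.5655 0.3795 0.082; python3 wb.py w11; python3 held.py
```

```text
clock: 23.4
position: [0.563, 0.3798, 0.1302]
ee_rot: [-2.487, -1.916, -0.004]
force: [-0.2, -0.3, -1.3]
width: 0.21
clock: 23.9
position: [0.5651, 0.3799, 0.1194]
ee_rot: [2.492, 1.912, 0.002]
force: [-0.5, -0.5, -0.7]
width: 0.21
t 23.9 p [0.5651 0.3799 0.1194] jaw yaw -14.99 tilt 0.08 w 19.3 F [-0.5 -0.5 -0.7] q [-0.36  0.67 -0.5   1.51  0.35  1.05 -1.21]
tool shift cm [-0.03  0.04  3.74] 
[0.5651 0.38   0.1193]
small 93 [0.5575 0.2802] 0.0039 z 0.0629 [27 10  4  4 24 16  4  4]
medium 94 [0.4377 0.3475] 0.0259 z 0.0709 [33  0  0  0  0 41 18  2]
large 973 [0.5661 0.381 ] 0.0412 z 0.0755 [  0   0   0   0 166 538 269   0]
disc in tool mm [-0.  -0.3] r 45.6 top z tool 2.1 203 span x [[14.0, -43.0], [46.0, 42.0]]
slopes [0.0015 0.0006 0.0018]
```

View pics/w11.png

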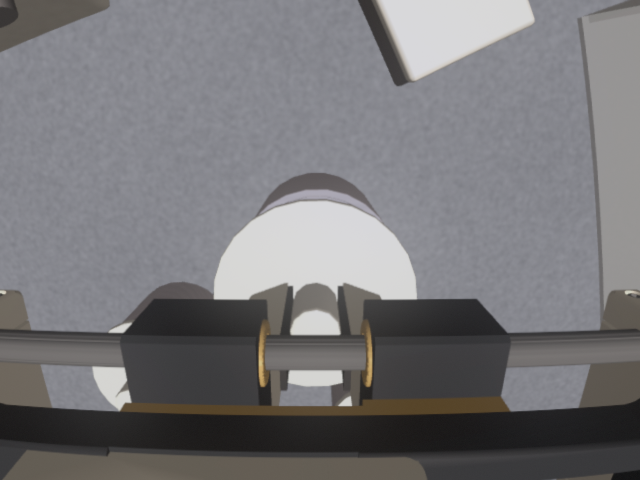

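```bash
python3 -m crank '[[[0,0.06,0.7],0,255],[[0,0,1.2],0,255],[[0,0,0.6],0,255],[[0,0,0.4],0,255],[[0,0,0.3],0,255]]'; python3 -m crank '[[[0,0,0.2],0,255],[[0,0,0.2],0,255],[[0,0,0.15],0,255],[[0,0,0],0,255]]'; python3 go.py 0.566 0.38 0.0815
```

```text
clock: 24.5
position: [0.5648, 0.3803, 0.0855]
ee_rot: [-2.491, -1.914, 0.001]
force: [0.6, 0.6, -1.3]
width: 0.209
clock: 24.9
position: [0.5652, 0.3806, 0.0816]
ee_rot: [2.491, 1.914, 0.001]
force: [-0.9, -1.2, 3.9]
width: 0.209
t 24.9 p [0.5652 0.3806 0.0816] jaw yaw -14.92 tilt 0.04 w 19.3 F [-0.9 -1.2  3.9] q [-0.37  0.71 -0.49  1.54  0.38  0.98 -1.23]
tool shift cm [-0.04  0.09  0.01]
```

```bash
python3 -m crank '[[[0,0,0.05],0,255],[[0,0,0],0,255]]'; python3 -m crank '[[[0,0,0],0,200],[[0,0,0],0,130],[[0,0,0],0,110],[[0,0,0],0,110]]'; python3 -m crank '[[[0,0,-1],0,110],[[0,0,-3],0,110],[[0,0,-4],0,110],[[0,0,-4],0,110],[[0,0,-2],0,110]]'; python3 -m crank '[[[-1,0,0],0,110],[[-2,0,0],0,110],[[-1,0,0],0,110],[[0,0,0],0,110],[[0,0,0],0,110]]'; python3 chk.py wrist; python3 go.py 0.476 -0.252 0.2
```

```text
clock: 25.1
position: [0.5652, 0.3806, 0.0815]
ee_rot: [2.491, 1.914, 0.001]
force: [-3.5, -1.9, 7.8]
width: 0.212
clock: 25.5
position: [0.5652, 0.3804, 0.0802]
ee_rot: [2.491, 1.914, 0.0]
force: [-0.7, 0.3, 0.6]
width: 0.426
clock: 26.0
position: [0.5659, 0.3817, 0.2252]
ee_rot: [-2.491, -1.914, -0.008]
force: [0.9, 0.8, -0.1]
width: 0.568
clock: 26.5
position: [0.5548, 0.3418, 0.2201]
ee_rot: [-2.491, -1.914, 0.0]
force: [-0.6, 0.9, 0.4]
width: 0.565
wrist small 1795 c [0.5723 0.2559] r 0.0296 top z-5mm 0.0586 slope [0.001 0.   ]
wrist medium 4983 c [0.4454 0.3361] r 0.0377 top z-5mm 0.0667 slope [0.    0.001]
wrist large 10651 c [0.5647 0.381 ] r 0.0457 top z-5mm 0.0747 slope [-0.    -0.001]
t 26.55 p [0.5547 0.3423 0.2201] jaw yaw -14.9 tilt 0.03 w 52.5 F [0.8 1.1 1.4] q [-0.29  0.54 -0.54  1.48  0.29  1.2  -1.13]
tool shift cm [-59.46   7.68   1.99]
```

View pics/chk_wrist.png

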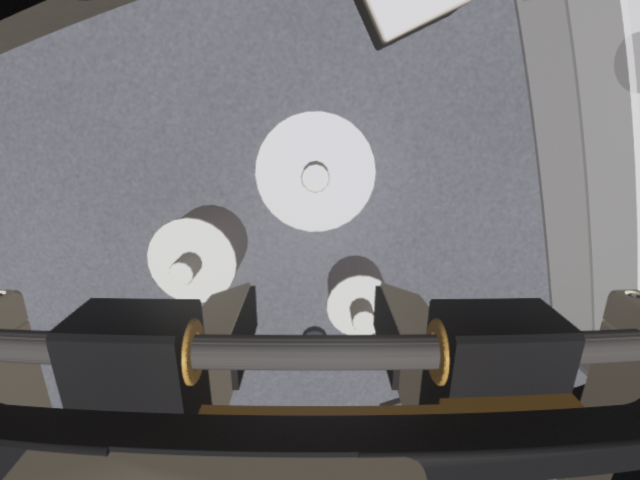

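All three lids are seated and level: large (315,172), medium (191,260), small (360,305). Next I'll look at the rod and clips from the wrist camera.

```bash
python3 go.py 0.54 -0.13 0.25 6
```

```text
t 26.55 p [0.5547 0.3423 0.2201] jaw yaw -14.9 tilt 0.03 w 52.5 F [0.8 1.1 1.4] q [-0.29  0.54 -0.54  1.48  0.29  1.2  -1.13]
tool shift cm [-46.02  10.73  -3.  ]  after yaw first
turn about tool z deg -20.90283169554577
shift after the turn [-46.82  -6.4   -3.  ]
```

```bash
python3 -m crank '[[[-1.5,0,-0.6],-5,90],[[-3,-0.2,-0.6],-8,90],[[-4.2,-0.4,-0.6],-7.9,90],[[-4.5,-0.6,-0.6],0,90],[[-4.5,-0.6,-0.6],0,90]]'; python3 -m crank '[[[-4.5,-0.6,0],0,90],[[-4.5,-0.6,0],0,90],[[-4.5,-0.6,0],0,90],[[-4.5,-0.6,0],0,90],[[-4,-0.6,0],0,90]]';python3 -m crank '[[[-3.5,-0.6,0],0,90],[[-2,-0.4,0],0,90],[[-0.7,0,0],0,90],[[0,0,0],0,90],[[0,0,0],0,90]]'; python3 go.py 0.54 -0.13 0.25 6
python3 - <<'E'
from h import *
im,d,X,c=cloud('wrist'); cv2.imwrite('pics/w12.png',im[:,:,::-1])
E
```

```text
clock: 27.05
position: [0.5356, 0.165, 0.2503]
ee_rot: [-2.1, -2.336, -0.001]
force: [0.1, -0.0, -0.6]
width: 0.647
clock: 27.55
position: [0.5291, -0.0582, 0.2503]
ee_rot: [2.102, 2.334, 0.001]
force: [1.1, 1.4, -0.6]
width: 0.646
clock: 28.05
position: [0.5259, -0.1171, 0.2504]
ee_rot: [-2.1, -2.336, -0.002]
force: [-0.2, -0.2, -0.6]
width: 0.649
t 28.05 p [ 0.5259 -0.1171  0.2504] jaw yaw 6.11 tilt 0.06 w 59.7 F [-0.2 -0.2 -0.6] q [ 0.55  0.33 -0.57  1.71  0.19  1.15  0.04]
tool shift cm [-1.43  1.26  0.04]  after yaw first
turn about tool z deg 0.10870368035355682
shift after the turn [-1.43  1.27  0.04]
```

View pics/w12.png

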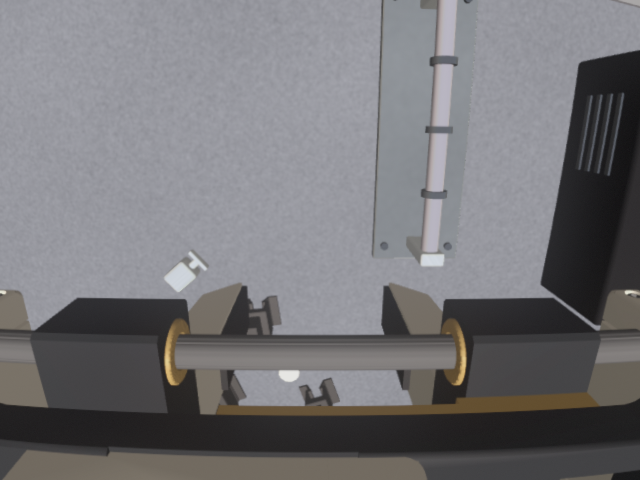

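```bash
cat > rod.py <<'E'
from h import *
from scipy.optimize import least_squares
for cam in ('wrist','top','scene'):
    im,d,X,c=cloud(cam); Z=X[...,2]
    m=(Z>.055)&(Z<.072)&(np.abs(X[...,0]-.625)<.035)&(X[...,1]>-.14)&(X[...,1]<.085)
    P=X[m]; col=im[m].astype(int).sum(1)
    # unknown: x0 at y=-0.03, slope, z0
    Q=P[col>300]
    def f(p):
        dx=Q[:,0]-(p[0]+p[1]*(Q[:,1]+.03)); dz=Q[:,2]-p[2]
        return np.hypot(dx*np.cos(np.arctan(p[1])),dz)-.008
    r=least_squares(f,[.625,-.1,.06],loss='soft_l1',f_scale=.001); p=r.x
    print(cam,len(Q),'x(y=-.03)',p[0].round(4),'dir deg',(90-np.degrees(np.arctan(p[1]))).round(2),'z0',p[2].round(4),'res',np.abs(r.fun).mean().round(4))
    u=np.array([p[1],1]);u/=np.hypot(*u); o=np.array([p[0],-.03])
    s=(P[:,:2]-o)@u; near=np.abs((P[:,:2]-o)@[u[1],-u[0]])<.012
    dark=s[(col<230)&near&(P[:,2]>.0655)]
    h,e=np.histogram(dark,np.arange(-.12,.12,.002)); 
    print('dark', [(round(e[i]+.001,3),int(h[i])) for i in range(len(h)) if h[i]>max(3,h.max()*.25)])
    posts=X[(Z>.0715)&(Z<.08)&(np.abs(X[...,0]-.625)<.04)&(np.abs(X[...,1]+.03)<.16)]
    if len(posts)>5:
        sp=(posts[:,:2]-o)@u
        for sg in (-1,1):
            q=sp[sp*sg>0.05]
            if len(q): print('post',sg,np.percentile(q,[3,97]).round(4),len(q))
    print('u',u.round(4))
E
python3 rod.py
```

```text
wrist 4602 x(y=-.03) 0.6237 dir deg 95.99 z0 0.0608 res 0.0007
dark [(np.float64(0.051), 7)]
post -1 [-0.1223 -0.0565] 334
post 1 [0.0503 0.0565] 64
u [-0.1043  0.9945]
top 875 x(y=-.03) 0.6254 dir deg 96.11 z0 0.0607 res 0.0013
dark []
post -1 [-0.0611 -0.0564] 11
post 1 [0.0521 0.1167] 79
u [-0.1064  0.9943]
scene 643 x(y=-.03) 0.6235 dir deg 95.79 z0 0.0593 res 0.0013
dark [(np.float64(-0.061), 9), (np.float64(-0.059), 6), (np.float64(-0.007), 9), (np.float64(-0.005), 5), (np.float64(-0.003), 5), (np.float64(0.049), 6), (np.float64(0.051), 7), (np.float64(0.053), 4)]
post -1 [-0.125  -0.0981] 57
post 1 [0.0973 0.1144] 31
u [-0.1009  0.9949]
```

```bash
python3 -m crank '[[[-2,0,0],-2,90],[[-4,0,0],-8,90],[[-4.5,-0.4,0],-2,90],[[-4.5,-0.4,0],0,90],[[-4.5,-0.4,0],0,90]]'; python3 -m crank '[[[-4.5,-0.4,0],0,90],[[-3,0,0],0,90],[[-1.5,0,0],0,90],[[0,0,0],0,90],[[0,0,0],0,90]]'; python3 -m crank '[[[0,0,0],0,90],[[0,0,0],0,90]]'
cat > clips.py <<'E'
import sys
from h import *
from scipy.spatial.transform import Rotation
im,d,X,c=cloud(sys.argv[1]); cv2.imwrite(f'pics/{sys.argv[2]}.png',im[:,:,::-1]); Z=X[...,2]
m=(Z>.057)&(Z<.070)&(im.max(2)<120)&(X[...,0]<.72)&(X[...,0]>.3)&(X[...,1]<-.10)&(X[...,1]>-.5)
n,lab,st,ce=cv2.connectedComponentsWithStats(m.astype(np.uint8))
for i in range(1,n):
    if st[i,4]<60: continue
    P=X[lab==i]; P=P[P[:,2]>np.percentile(P[:,2],90)-.004]
    (cx,cy),(w,h),a=cv2.minAreaRect(P[:,:2].astype(np.float32))
    if w<h: a+=90
    ev=np.linalg.eigh(np.cov(P[:,:2].T))[1][:,1]; e=np.degrees(np.arctan2(ev[1],ev[0]))%180
    print('clip',ce[i].round(0),st[i,4],'rect',round(cx,4),round(cy,4),np.round(sorted((w,h)),4),'z',np.median(P[:,2]).round(4),'ydir rect',round(a%180,1),'pca',e.round(1),'jaw yaw',round(a%180-90,1))
for r in look_for('clip1',sys.argv[1]):
    if r['score']>.3: print(round(r['score'],2),np.round(r['location'],3))
E
python3 clips.py wrist w13; python3 go.py 0.476 -0.252 0.1
```

```text
clock: 28.75
position: [0.5622, -0.3122, 0.2505]
ee_rot: [1.845, 2.542, 0.0]
force: [1.3, 0.2, 0.2]
width: 0.645
clock: 29.25
position: [0.5861, -0.3966, 0.2501]
ee_rot: [-1.845, -2.542, -0.001]
force: [0.2, 0.1, 0.2]
width: 0.647
clock: 29.45
position: [0.586, -0.3965, 0.2509]
ee_rot: [1.845, 2.543, 0.0]
force: [0.2, 0.6, -0.2]
width: 0.646
clip [242.  13.] 311 rect 0.4782 -0.2571 [0.0126 0.0195] z 0.0645 ydir rect 104.3 pca 105.9 jaw yaw 14.3
clip [166. 129.] 510 rect 0.4398 -0.3665 [0.0124 0.0273] z 0.0645 ydir rect 116.2 pca 117.0 jaw yaw 26.2
clip [297. 159.] 114 rect 0.5565 -0.3582 [0.012  0.0281] z 0.0642 ydir rect 112.3 pca 112.0 jaw yaw 22.3
0.93 [ 0.56  -0.354  0.043]
0.67 [ 0.485 -0.259  0.039]
0.6 [ 0.442 -0.359  0.039]
t 29.55 p [ 0.5859 -0.397   0.2508] jaw yaw 18.04 tilt 0.02 w 59.6 F [ 0.5  0.2 -0.3] q [ 0.8   0.61 -0.49  1.27  0.28  1.33  0.63]
tool shift cm [17.2  -5.95 15.07]
```

View pics/w13.png

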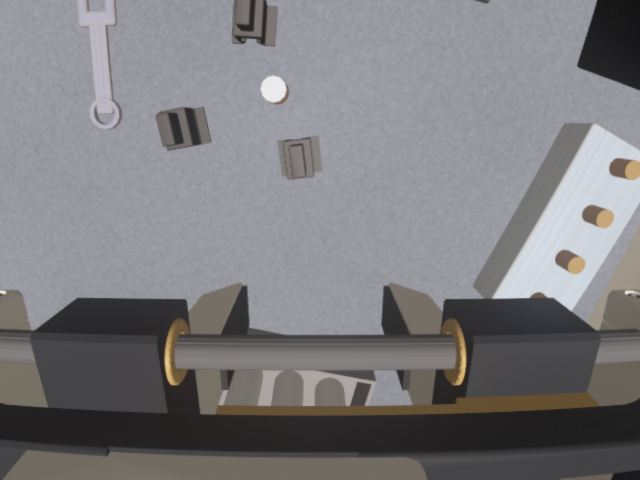

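```bash
python3 go.py 0.5568 -0.3575 0.1 22
```

```text
t 29.55 p [ 0.5859 -0.397   0.2508] jaw yaw 18.04 tilt 0.02 w 59.6 F [ 0.5  0.2 -0.3] q [ 0.8   0.61 -0.49  1.27  0.28  1.33  0.63]
tool shift cm [ 4.66 -1.54 15.08]  after yaw first
turn about tool z deg -3.9554499279284414
shift after the turn [ 4.76 -1.21 15.08]
```

```bash
python3 -m crank '[[[1,-0.3,1],-4,144],[[2,-0.5,3],0,144],[[1.2,-0.3,4],0,144],[[0.56,-0.1,4],0,144],[[0,0,2],0,144]]'; python3 -m crank '[[[0,0,1],0,144],[[0,0,0],0,144],[[0,0,0],0,144],[[0,0,0],0,144]]';  python3 clips.py wrist w14; python3 go.py 0.5568 -0.3575 0.04
```

```text
clock: 30.05
position: [0.5552, -0.356, 0.1073]
ee_rot: [-1.753, -2.602, 0.001]
force: [0.5, -0.0, 0.1]
width: 0.436
clock: 30.45
position: [0.5585, -0.3583, 0.102]
ee_rot: [1.756, 2.602, 0.0]
force: [1.0, -0.5, 0.2]
width: 0.437
clip [238.  25.] 587 rect 0.4783 -0.2569 [0.0125 0.0201] z 0.0642 ydir rect 102.8 pca 94.0 jaw yaw 12.8
clip [102. 204.] 1436 rect 0.4398 -0.3662 [0.0126 0.0279] z 0.0645 ydir rect 117.3 pca 117.2 jaw yaw 27.3
clip [310. 265.] 377 rect 0.556 -0.3578 [0.012  0.0274] z 0.0642 ydir rect 114.5 pca 111.3 jaw yaw 24.5
0.89 [ 0.558 -0.352  0.041]
0.83 [ 0.483 -0.259  0.037]
0.76 [ 0.443 -0.362  0.042]
t 30.55 p [ 0.5582 -0.3583  0.1017] jaw yaw 21.97 tilt 0.13 w 40.0 F [-0.5 -0.7  0.5] q [ 0.8   0.66 -0.49  1.58  0.35  0.99  0.58]
tool shift cm [ 0.13 -0.11  6.17]
```

View pics/w14.png

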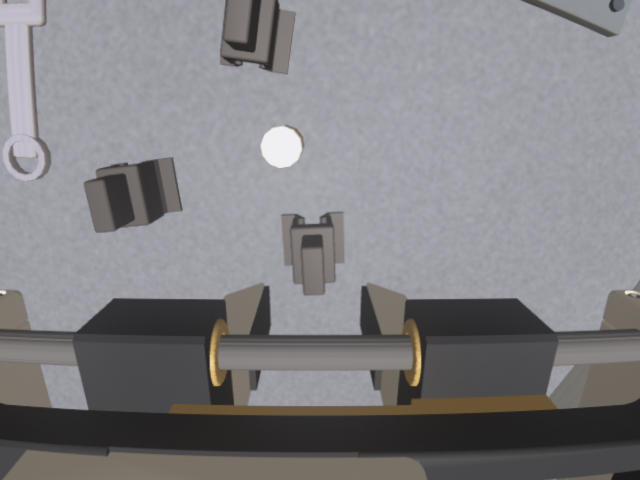

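```bash
python3 -m crank '[[[0.1,-0.15,1],0,144],[[0,0,2],0,144],[[0,0,2],0,144],[[0,0,0.9],0,144],[[0,0,0.3],0,144]]' 45; python3 -m crank '[[[0,0,0],0,144],[[0,0,0],0,144]]'; python3 go.py 0.556 -0.3578 0.04; python3 clips.py wrist w15
```

```text
clock: 31.05
position: [0.5548, -0.3572, 0.037]
ee_rot: [-1.756, -2.603, 0.0]
force: [0.5, 0.8, 0.5]
width: 0.435
clock: 31.25
position: [0.5562, -0.3577, 0.0392]
ee_rot: [1.757, 2.603, 0.0]
force: [-0.1, -0.1, 0.0]
width: 0.437
t 31.25 p [ 0.5562 -0.3577  0.0392] jaw yaw 21.98 tilt 0.07 w 40.2 F [-0.1 -0.1  0. ] q [ 0.78  0.73 -0.46  1.63  0.4   0.88  0.55]
tool shift cm [-0.   -0.02 -0.08] 
clip [207.   7.] 501 rect 0.4806 -0.2655 [0.0038 0.012 ] z 0.0639 ydir rect 23.0 pca 16.9 jaw yaw -67.0
clip [ 26. 241.] 2839 rect 0.44 -0.3662 [0.0137 0.0277] z 0.0644 ydir rect 116.5 pca 117.1 jaw yaw 26.5
clip [315. 314.] 1098 rect 0.5535 -0.3519 [0.0121 0.0153] z 0.0644 ydir rect 114.4 pca 122.1 jaw yaw 24.4
clip [369. 316.] 247 rect 0.572 -0.3442 [0.0025 0.0103] z 0.0671 ydir rect 95.9 pca 99.1 jaw yaw 5.9
clip [261. 316.] 235 rect 0.5348 -0.3601 [0.0026 0.0118] z 0.067 ydir rect 126.6 pca 124.0 jaw yaw 36.6
0.78 [ 0.555 -0.35   0.041]
0.72 [ 0.443 -0.363  0.042]
0.67 [ 0.486 -0.265  0.038]
```

View pics/w15.png

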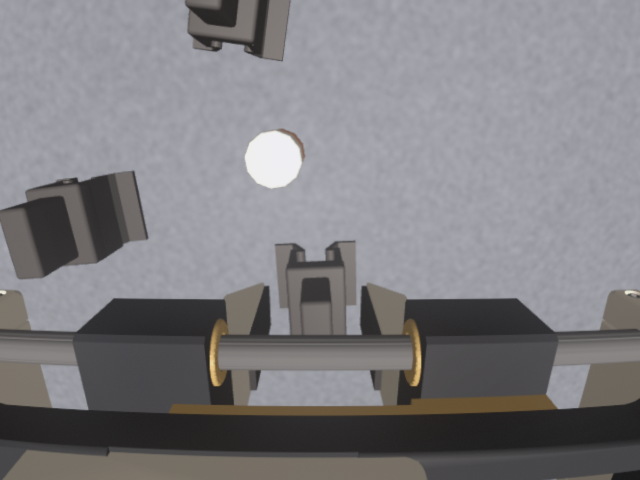

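The jaws straddle the tab (316,320). Closing and lifting.

```bash
python3 -m crank '[[[0,0,0],0,255],[[0,0,0],0,255],[[0,0,0],0,255],[[0,0,0],0,255],[[0,0,0],0,255]]' 45; python3 -m crank '[[[0,0,-0.5],0,255],[[0,0,-2],0,255],[[0,0,-4],0,255],[[0,0,-4],0,255],[[0,0,-2.5],0,255]]';python3 -m crank '[[[0,0,-0.5],0,255],[[0,0,0],0,255]]';  python3 go.py 0.6328 -0.1165 0.16 6; python3 clips.py wrist w16
```

```text
clock: 31.85
position: [0.5561, -0.3574, 0.0386]
ee_rot: [1.757, 2.604, 0.001]
force: [0.5, 1.0, 2.2]
width: 0.127
clock: 32.35
position: [0.5563, -0.3577, 0.1717]
ee_rot: [1.756, 2.602, 0.0]
force: [0.8, 0.5, -0.5]
width: 0.127
clock: 32.55
position: [0.5558, -0.3577, 0.1742]
ee_rot: [1.757, 2.603, -0.0]
force: [-0.2, -0.0, -0.9]
width: 0.124
t 32.55 p [ 0.5558 -0.3577  0.1742] jaw yaw 21.97 tilt 0.08 w 11.4 F [-0.2 -0.  -0.9] q [ 0.81  0.59 -0.51  1.51  0.31  1.12  0.62]
tool shift cm [19.49 16.17  1.4 ]  after yaw first
turn about tool z deg 15.968479041856796
shift after the turn [23.19 10.18  1.4 ]
clip [265.  46.] 304 rect 0.4773 -0.2529 [0.0126 0.0281] z 0.0641 ydir rect 102.8 pca 101.7 jaw yaw 12.8
clip [158. 186.] 752 rect 0.4399 -0.3661 [0.0126 0.0275] z 0.0644 ydir rect 115.7 pca 117.6 jaw yaw 25.7
0.98 [ 0.442 -0.359  0.043]
0.93 [ 0.482 -0.255  0.038]
0.61 [ 0.552 -0.346  0.178]
```

View pics/w16.png

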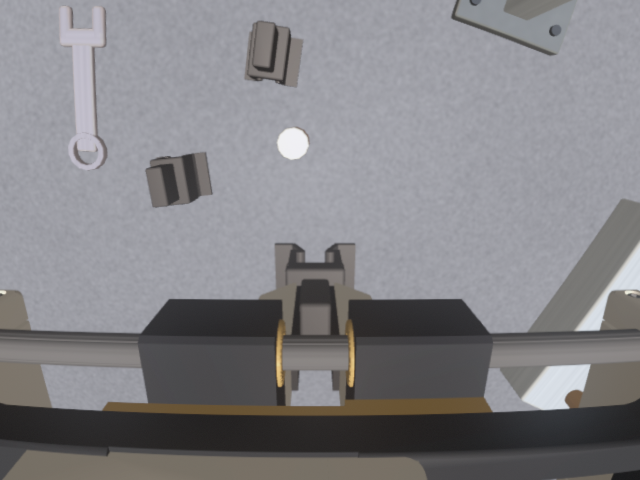

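```bash
python3 -m crank '[[[1,0.8,0],5,255],[[2,1.2,0],6,255],[[3,1.4,0],5,255],[[3.5,1.5,0],0,255],[[3.5,1.5,0],0,255]]'; python3 -m crank '[[[3.5,1.5,0],0,255],[[2.5,1,0],0,255],[[1,0.4,0],0,255],[[0,0,0],0,255],[[0,0,0],0,255]]';python3 -m crank '[[[0,0,0],0,255],[[0,0,0],0,255]]'; python3 go.py 0.6328 -0.1165 0.12 6
```

```text
clock: 33.15
position: [0.5946, -0.2165, 0.1714]
ee_rot: [-2.102, -2.331, 0.002]
force: [0.4, -0.4, -0.6]
width: 0.13
clock: 33.65
position: [0.6163, -0.147, 0.1724]
ee_rot: [-2.104, -2.332, 0.003]
force: [0.5, -1.0, -1.5]
width: 0.129
clock: 33.85
position: [0.6166, -0.1471, 0.1731]
ee_rot: [2.105, 2.332, -0.001]
force: [0.2, -0.8, -0.0]
width: 0.127
t 33.85 p [ 0.6166 -0.1471  0.1731] jaw yaw 5.83 tilt 0.05 w 11.7 F [ 0.2 -0.8 -0. ] q [ 0.46  0.54 -0.48  1.58  0.27  1.08  0.02]
tool shift cm [2.88 1.93 5.31]  after yaw first
turn about tool z deg -0.1661049734436375
shift after the turn [2.87 1.93 5.31]
```

```bash
sed -i "s/for cam in ('wrist','top','scene')/import sys\nfor cam in sys.argv[1:]/" rod.py; python3 rod.py wrist; python3 clips.py wrist w17 >/dev/null
cat > heldc.py <<'E'
from h import *
im,d,X,c=cloud('wrist'); s,R=tool(); T=(X-s['position'])@R
# toes front: dark points 30..45 mm beyond TCP
m=(d>0)&(abs(T[...,0])<.05)&(abs(T[...,1])<.035)&(T[...,2]>-.02)&(T[...,2]<.05)&(T[...,0]>.008)
P=T[m]*1e3
for lo,hi in((-16,-2),(-2,4),(4,16),(16,30),(30,42)):
    q=P[(P[:,2]>lo)&(P[:,2]<=hi)]
    if len(q)>20: print((lo,hi),len(q),'x',np.percentile(q[:,0],[2,98]).round(1),'y',np.percentile(q[:,1],[1,99]).round(1))
E
python3 heldc.py
```

```text
wrist 5512 x(y=-.03) 0.6237 dir deg 95.78 z0 0.0608 res 0.0007
dark []
post -1 [-0.1209 -0.0565] 428
u [-0.1007  0.9949]
(-16, -2) 1119 x [ 8.5 12.6] y [-21.5  20.1]
(-2, 4) 991 x [ 8.9 16.6] y [-13.7  11.6]
(4, 16) 274 x [15.4 16.8] y [-13.5  11.4]
(16, 30) 351 x [11.3 16.7] y [-13.   10.8]
(30, 42) 596 x [ 8.2 16.7] y [-21.9  19.7]
```

View pics/w17.png

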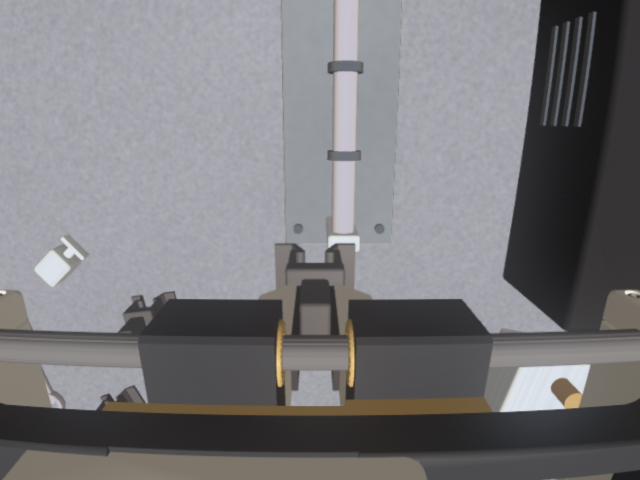

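```bash
python3 go.py 0.6333 -0.1165 0.125; python3 -m crank '[[[0.8,0.5,0.6],0,255],[[1.3,0.9,1.5],0,255],[[0.77,0.58,1.5],0,255],[[0,0,1],0,255],[[0,0,0.2],0,255]]'; python3 -m crank '[[[0,0,0],0,255],[[0,0,0],0,255],[[0,0,0],0,255]]'; python3 go.py 0.6333 -0.1165 0.08;python3 rod.py wrist; python3 heldc.py; python3 clips.py wrist w18 >/dev/null
```

```text
t 34.05 p [ 0.6169 -0.1457  0.1734] jaw yaw 5.93 tilt 0.01 w 11.7 F [0.5 0.  0.3] q [ 0.46  0.54 -0.48  1.58  0.27  1.08  0.02]
tool shift cm [2.74 1.93 4.84] 
clock: 34.55
position: [0.6326, -0.1144, 0.1233]
ee_rot: [-2.1, -2.333, 0.003]
force: [-0.5, -0.3, -0.4]
width: 0.129
clock: 34.85
position: [0.6341, -0.1151, 0.1261]
ee_rot: [2.103, 2.333, 0.001]
force: [0.7, -0.7, 0.3]
width: 0.128
t 34.85 p [ 0.6341 -0.1151  0.1261] jaw yaw 5.93 tilt 0.07 w 11.7 F [ 0.7 -0.7  0.3] q [ 0.4   0.6  -0.46  1.61  0.31  1.   -0.06]
tool shift cm [-0.13 -0.1   4.61] 
wrist 7358 x(y=-.03) 0.6236 dir deg 95.84 z0 0.0608 res 0.0007
dark [(np.float64(0.049), 20), (np.float64(0.051), 26)]
post -1 [-0.0617 -0.056 ] 132
post 1 [0.05   0.0511] 40
u [-0.1017  0.9948]
(-16, -2) 1127 x [ 8.6 12.8] y [-21.2  20.5]
(-2, 4) 988 x [ 8.9 16.7] y [-13.5  11.7]
(4, 16) 270 x [16.  16.9] y [-13.2  11.5]
(16, 30) 355 x [11.4 16.9] y [-12.8  10.9]
(30, 42) 604 x [ 8.2 16.8] y [-21.8  19.8]
```

View pics/w18.png

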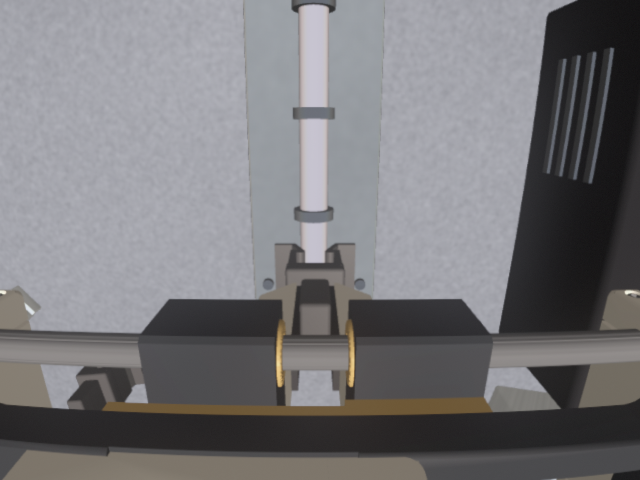

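Rod (col 314) and clip mouth (276–355, mid 315) are aligned. Pressing down in steps.

```bash
python3 -m crank '[[[0,-0.05,0.8],0,255],[[0,0,1],0,255],[[0,0,0.5],0,255],[[0,0,0],0,255],[[0,0,0],0,255]]' 55; python3 go.py 0.6333 -0.1165 0.079; python3 -m crank '[[[0,0,0.5],0,255],[[0,0,0.5],0,255],[[0,0,0.3],0,255],[[0,0,0.3],0,255],[[0,0,0],0,255]]'; python3 go.py 0.6333 -0.1165 0.079
```

```text
clock: 35.55
position: [0.6332, -0.1145, 0.102]
ee_rot: [-2.102, -2.334, 0.0]
force: [0.8, -0.0, 0.3]
width: 0.128
t 35.55 p [ 0.6332 -0.1145  0.102 ] jaw yaw 5.98 tilt 0.03 w 11.8 F [ 0.8 -0.   0.3] q [ 0.39  0.63 -0.45  1.63  0.32  0.96 -0.07]
tool shift cm [-0.2  -0.01  2.3 ] 
clock: 36.05
position: [0.6337, -0.1146, 0.0865]
ee_rot: [2.102, 2.334, 0.001]
force: [1.1, -0.3, 3.2]
width: 0.128
t 36.05 p [ 0.6337 -0.1146  0.0865] jaw yaw 5.98 tilt 0.06 w 11.8 F [ 1.1 -0.3  3.2] q [ 0.39  0.65 -0.45  1.64  0.33  0.93 -0.08]
tool shift cm [-0.19 -0.06  0.75]
```

```bash
python3 -m crank '[[[0,-0.03,0.3],0,255],[[0,0,0.3],0,255],[[0,0,0.2],0,255],[[0,0,0],0,255]]'; python3 go.py 0.6333 -0.1165 0.079; python3 -m crank '[[[0,0,0.2],0,255],[[0,0,0],0,255],[[0,0,0],0,255]]'; python3 go.py 0.6333 -0.1165 0.079
```

```text
clock: 36.45
position: [0.6326, -0.1146, 0.0785]
ee_rot: [-2.102, -2.334, 0.001]
force: [-2.4, 0.1, 6.9]
width: 0.129
t 36.45 p [ 0.6326 -0.1146  0.0785] jaw yaw 5.98 tilt 0.04 w 11.9 F [-2.4  0.1  6.9] q [ 0.39  0.65 -0.44  1.65  0.34  0.91 -0.08]
tool shift cm [-0.2   0.05 -0.05] 
clock: 36.75
position: [0.6327, -0.1146, 0.0783]
ee_rot: [2.102, 2.334, -0.001]
force: [-9.1, 0.1, 22.9]
width: 0.127
t 36.75 p [ 0.6327 -0.1146  0.0783] jaw yaw 5.97 tilt 0.05 w 11.7 F [-9.1  0.1 22.9] q [ 0.38  0.65 -0.44  1.65  0.34  0.91 -0.08]
tool shift cm [-0.2   0.04 -0.07]
```

```bash
python3 -m crank '[[[0,0,-0.2],0,200],[[0,0,0],0,144],[[0,0,0],0,144],[[0,0,0],0,144]]' 45; python3 -m crank '[[[0,0,-1],0,144],[[0,0,-3],0,144],[[0,0,-4],0,144],[[0,0,-2],0,144],[[0,0,-1],0,144]]'; python3 -m crank '[[[-1.5,0,0],0,144],[[-3,0,0],0,144],[[-1.5,0,0],0,144],[[0,0,0],0,144],[[0,0,0],0,144]]'; python3 go.py 0.4773 -0.2529 0.11 13
cat > cr.py <<'E'
import sys
from h import *
im,d,X,c=cloud(sys.argv[1]); cv2.imwrite(f'pics/{sys.argv[2]}.png',im[:,:,::-1]); Z=X[...,2]
u=np.array([-.1022,.9948]);n=np.array([u[1],-u[0]]);o=np.array([.6240,-.0335])
m=(Z>.097)&(Z<.112)&(abs((X[...,:2]-o)@n)<.04)&(abs((X[...,:2]-o)@u)<.13)&(im.max(2)<130)
k,lab,st,ce=cv2.connectedComponentsWithStats(m.astype(np.uint8))
for i in range(1,k):
    if st[i,4]<40: continue
    P=X[lab==i]; (cx,cy),(w,h),a=cv2.minAreaRect(P[:,:2].astype(np.float32)); a=a+90 if w<h else a
    q=np.array([cx,cy])-o
    print(sys.argv[1],'tab top',ce[i].round(0),st[i,4],'across mm',(q@n*1e3).round(1),'along mm',(q@u*1e3).round(1),'z-44mm',(np.median(P[:,2])-.044).round(4),'dir',round(a%180,1),np.round(sorted((w,h)),3))
E
python3 cr.py wrist w19; python3 cr.py top t19;python3 cr.py scene s19
```

```text
clock: 37.15
position: [0.6326, -0.1146, 0.0777]
ee_rot: [-2.102, -2.334, 0.001]
force: [0.1, -0.0, -1.1]
width: 0.41
clock: 37.65
position: [0.6341, -0.1144, 0.1913]
ee_rot: [2.1, 2.332, 0.003]
force: [-0.2, -0.7, 0.3]
width: 0.437
clock: 38.15
position: [0.6386, -0.1742, 0.1871]
ee_rot: [-2.102, -2.332, 0.001]
force: [-0.6, 0.4, -0.3]
width: 0.433
t 38.15 p [ 0.6386 -0.1742  0.1871] jaw yaw 5.93 tilt 0.12 w 39.8 F [-0.6  0.4 -0.3] q [ 0.48  0.58 -0.47  1.49  0.27  1.14  0.07]
tool shift cm [ -6.17 -16.85   7.73]  after yaw first
turn about tool z deg -7.069222140119905
shift after the turn [ -4.05 -17.48   7.73]
wrist tab top [312. 152.] 202 across mm -1.4 along mm -82.8 z-44mm 0.06 dir 94.8 [0.012 0.028]
top tab top [369. 148.] 111 across mm 1.0 along mm -84.1 z-44mm 0.0601 dir 96.6 [0.013 0.029]
```

View pics/w19.png

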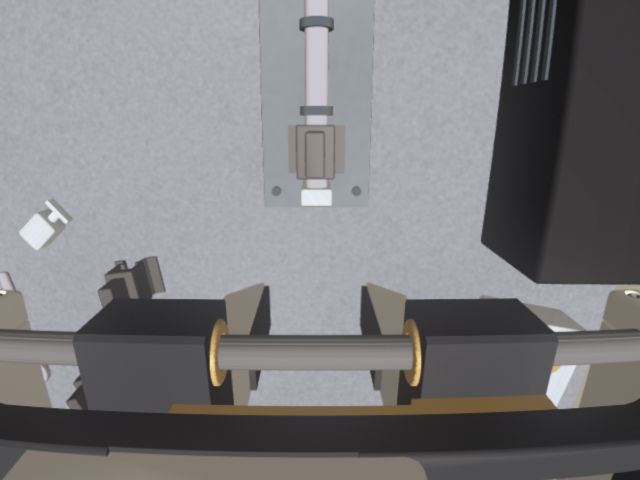

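Clip 1 is home at (315,152): z 0.060 and in line. Next is the clip near (0.477,-0.253).

```bash
python3 -m crank '[[[-0.5,-1.5,0],-7,144],[[-0.8,-3.2,0],0,144],[[-0.8,-3.8,0],0,144],[[-0.8,-3.8,0],0,144],[[-0.8,-3,1],0,144]]'; python3 -m crank '[[[-0.4,-1.6,2],0,144],[[0,-0.6,2],0,144],[[0,0,1.5],0,144],[[0,0,0],0,144],[[0,0,0],0,144]]'; python3 -m crank '[[[0,0,0],0,144],[[0,0,0],0,144]]'; python3 clips.py wrist w20; python3 go.py 0.4773 -0.2529 0.04
```

```text
clock: 38.8
position: [0.4965, -0.2429, 0.1793]
ee_rot: [1.954, 2.458, 0.0]
force: [-0.2, -0.4, -0.9]
width: 0.436
clock: 39.3
position: [0.4775, -0.251, 0.1238]
ee_rot: [1.954, 2.46, 0.001]
force: [-0.5, 0.3, 0.6]
width: 0.433
clock: 39.5
position: [0.4778, -0.2517, 0.1242]
ee_rot: [1.954, 2.458, 0.001]
force: [-0.0, -0.4, -0.4]
width: 0.435
clip [614. 107.] 1306 rect 0.6216 -0.1274 [0.0058 0.0552] z 0.0667 ydir rect 101.9 pca 98.8 jaw yaw 11.9
clip [313. 257.] 393 rect 0.4768 -0.2523 [0.0119 0.0272] z 0.0643 ydir rect 103.4 pca 101.4 jaw yaw 13.4
0.89 [ 0.621 -0.121  0.062]
0.7 [ 0.473 -0.249  0.04 ]
t 39.6 p [ 0.4775 -0.2518  0.124 ] jaw yaw 12.99 tilt 0.06 w 40.2 F [ 0.2 -0.4 -0.4] q [ 0.76  0.46 -0.5   1.87  0.28  0.88  0.34]
tool shift cm [-0.1  -0.05  8.4 ]
```

View pics/w20.png

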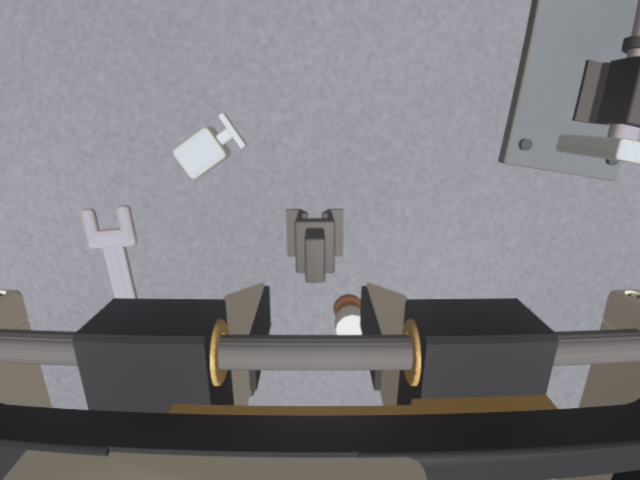

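```bash
python3 -m crank '[[[-0.03,-0.05,1.5],0,144],[[0,0,2.5],0,144],[[0,0,2.5],0,144],[[0,0,1.5],0,144],[[0,0,0.5],0,144]]' 45; python3 -m crank '[[[0,0,0],0,144],[[0,0,0],0,144],[[0,0,0],0,144]]'; python3 go.py 0.4768 -0.2523 0.0392; python3 clips.py wrist w21
```

```text
clock: 40.1
position: [0.4758, -0.2519, 0.037]
ee_rot: [-1.955, -2.457, 0.001]
force: [0.5, -0.7, 0.1]
width: 0.432
clock: 40.4
position: [0.4773, -0.2525, 0.0393]
ee_rot: [1.955, 2.457, 0.001]
force: [-0.7, -0.3, -0.6]
width: 0.438
t 40.4 p [ 0.4773 -0.2525  0.0393] jaw yaw 12.97 tilt 0.1 w 40.3 F [-0.7 -0.3 -0.6] q [ 0.71  0.57 -0.44  1.95  0.37  0.7   0.27]
tool shift cm [ 0.03 -0.04  0.01] 
clip [316. 314.] 1253 rect 0.4754 -0.246 [0.0118 0.0153] z 0.0645 ydir rect 103.7 pca 110.5 jaw yaw 13.7
clip [369. 316.] 248 rect 0.4951 -0.2423 [0.0025 0.0109] z 0.0673 ydir rect 90.4 pca 90.1 jaw yaw 0.4
clip [261. 316.] 231 rect 0.4559 -0.2515 [0.0024 0.0109] z 0.0672 ydir rect 117.7 pca 113.6 jaw yaw 27.7
0.84 [ 0.472 -0.246  0.038]
```

View pics/w21.png

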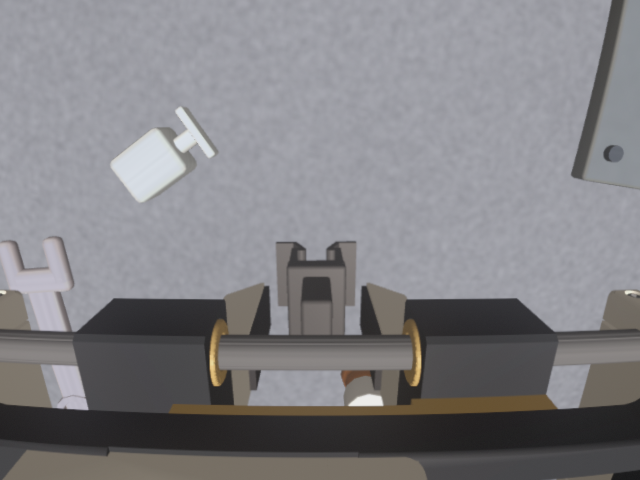

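Same picture as the first grasp: tab at (316,320), vial (365,385) clear. Grasping.

```bash
python3 -m crank '[[[0,0,0],0,255],[[0,0,0],0,255],[[0,0,0],0,255],[[0,0,0],0,255],[[0,0,0],0,255]]' 50; python3 -m crank '[[[0,0,-0.5],0,255],[[0,0,-2],0,255],[[0,0,-4],0,255],[[0,0,-4],0,255],[[0,0,-2.5],0,255]]';python3 -m crank '[[[0,0,-0.5],0,255],[[0,0,0],0,255]]';  python3 go.py 0.6275 -0.0605 0.17 6
```

```text
clock: 41.0
position: [0.4769, -0.2521, 0.0385]
ee_rot: [1.956, 2.458, 0.0]
force: [-0.5, -0.0, -0.6]
width: 0.126
clock: 41.5
position: [0.4772, -0.2522, 0.1713]
ee_rot: [1.954, 2.457, 0.001]
force: [0.5, -0.3, 0.1]
width: 0.129
clock: 41.7
position: [0.4767, -0.2525, 0.1741]
ee_rot: [1.956, 2.457, -0.0]
force: [0.2, -0.9, -0.8]
width: 0.128
t 41.7 p [ 0.4767 -0.2525  0.1741] jaw yaw 12.96 tilt 0.09 w 11.8 F [ 0.2 -0.9 -0.8] q [ 0.78  0.4  -0.53  1.82  0.24  0.98  0.38]
tool shift cm [15.33 19.    0.4 ]  after yaw first
turn about tool z deg 6.960035478141805
shift after the turn [17.52 17.    0.4 ]
```

```bash
python3 -m crank '[[[1.5,1.6,0],7,255],[[2.8,2.7,0],0,255],[[3.2,3.1,0],0,255],[[3.2,3.1,0],0,255],[[3.2,3.1,0],0,255]]'; python3 -m crank '[[[2.2,2.1,0],0,255],[[1,1,0],0,255],[[0.3,0.2,0],0,255],[[0,0,0],0,255],[[0,0,0],0,255]]';python3 -m crank '[[[0,0,0],0,255],[[0,0,0],0,255]]'; python3 go.py 0.6275 -0.0605 0.128 6; python3 heldc.py; python3 rod.py wrist
```

```text
clock: 42.2
position: [0.595, -0.0969, 0.1714]
ee_rot: [-2.102, -2.332, 0.003]
force: [0.8, -0.7, -0.6]
width: 0.129
clock: 42.7
position: [0.6234, -0.0621, 0.1728]
ee_rot: [-2.105, -2.332, 0.003]
force: [0.4, -0.8, -0.3]
width: 0.129
clock: 42.9
position: [0.624, -0.0613, 0.1735]
ee_rot: [2.104, 2.332, -0.001]
force: [0.3, 0.8, -0.4]
width: 0.129
t 42.9 p [ 0.624  -0.0613  0.1735] jaw yaw 5.88 tilt 0.04 w 11.9 F [ 0.3  0.8 -0.4] q [ 0.35  0.54 -0.51  1.6   0.29  1.08 -0.13]
tool shift cm [0.05 0.36 4.55]  after yaw first
turn about tool z deg -0.12397857093068865
shift after the turn [0.05 0.36 4.55]
(-16, -2) 1130 x [ 8.5 13. ] y [-21.6  20.1]
(-2, 4) 1019 x [ 8.9 17. ] y [-13.7  11.6]
(4, 16) 274 x [16.1 17.1] y [-13.2  11.4]
(16, 30) 339 x [11.9 17. ] y [-12.9  10.9]
(30, 42) 626 x [ 8.3 17. ] y [-21.9  19.6]
wrist 5577 x(y=-.03) 0.6234 dir deg 95.8 z0 0.0608 res 0.0007
dark []
post 1 [0.0509 0.1173] 880
u [-0.101   0.9949]
```

```bash
python3 -m crank '[[[0,0.2,0.8],0,255],[[0.05,0.1,1.5],0,255],[[0,0,1.5],0,255],[[0,0,0.8],0,255],[[0,0,0],0,255]]' 55; python3 -m crank '[[[0,0,0],0,255],[[0,0,0],0,255],[[0,0,0],0,255]]'; python3 go.py 0.627 -0.0605 0.079;python3 clips.py wrist w22 >/dev/null; python3 rod.py wrist
```

```text
clock: 43.5
position: [0.626, -0.0591, 0.1251]
ee_rot: [-2.1, -2.333, 0.004]
force: [0.4, -0.7, -0.0]
width: 0.125
clock: 43.8
position: [0.6277, -0.0591, 0.128]
ee_rot: [2.102, 2.334, 0.001]
force: [-0.2, -0.3, -0.4]
width: 0.128
t 43.8 p [ 0.6277 -0.0591  0.128 ] jaw yaw 5.98 tilt 0.06 w 11.7 F [-0.2 -0.3 -0.4] q [ 0.33  0.59 -0.49  1.64  0.32  0.99 -0.16]
tool shift cm [-0.13 -0.09  4.9 ] 
wrist 7307 x(y=-.03) 0.6235 dir deg 95.79 z0 0.0608 res 0.0008
dark []
post -1 [-0.1218 -0.0984] 267
post 1 [0.0505 0.1074] 346
u [-0.101   0.9949]
```

View pics/w22.png

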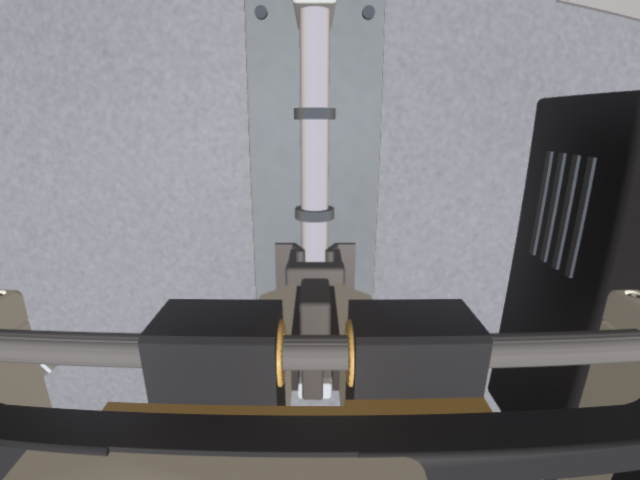

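Rod and mouth line up at column 315, and the collar at row 213 matches the first placement. Pressing.

```bash
python3 -m crank '[[[0,-0.08,0.8],0,255],[[0,0,1.2],0,255],[[0,0,0.8],0,255],[[0,0,0.6],0,255],[[0,0,0.4],0,255]]'; python3 -m crank '[[[0,0,0.3],0,255],[[0,0,0],0,255],[[0,0,0],0,255]]'; python3 go.py 0.627 -0.0605 0.079; python3 -m crank '[[[0,0,0.3],0,255],[[0,0,0.3],0,255],[[0,0,0.2],0,255],[[0,0,0],0,255],[[0,0,0],0,255]]'; python3 go.py 0.627 -0.0605 0.079
```

```text
clock: 44.45
position: [0.6276, -0.059, 0.0896]
ee_rot: [2.102, 2.333, 0.002]
force: [0.9, -0.1, 9.7]
width: 0.129
clock: 44.75
position: [0.6265, -0.0591, 0.0861]
ee_rot: [-2.102, -2.334, -0.0]
force: [0.9, 0.1, 0.6]
width: 0.129
t 44.75 p [ 0.6265 -0.0591  0.0861] jaw yaw 5.98 tilt 0.01 w 11.8 F [0.9 0.1 0.6] q [ 0.32  0.63 -0.47  1.68  0.35  0.91 -0.18]
tool shift cm [-0.14  0.03  0.71] 
clock: 45.25
position: [0.6264, -0.0593, 0.0783]
ee_rot: [-2.103, -2.334, 0.001]
force: [-0.3, 0.2, 4.2]
width: 0.127
t 45.25 p [ 0.6264 -0.0593  0.0783] jaw yaw 5.97 tilt 0.02 w 11.7 F [-0.3  0.2  4.2] q [ 0.32  0.64 -0.47  1.69  0.35  0.9  -0.19]
tool shift cm [-0.13  0.05 -0.07]
```

```bash
python3 -m crank '[[[0,0,0.1],0,255],[[0,0,0.1],0,255],[[0,0,0],0,255]]'; python3 -m crank '[[[0,0,-0.15],0,200],[[0,0,0],0,144],[[0,0,0],0,144],[[0,0,0],0,144]]' 45; python3 -m crank '[[[0,0,-1],0,144],[[0,0,-3],0,144],[[0,0,-4],0,144],[[0,0,-3],0,144],[[0,0,-1],0,144]]'; python3 -m crank '[[[-1.5,0,0],0,144],[[-3,0,0],0,144],[[-1.5,0,0],0,144],[[0,0,0],0,144],[[0,0,0],0,144]]'; python3 cr.py wrist w23; python3 cr.py top t23; python3 clips.py top t23b; python3 go.py 0.44 -0.3662 0.12 26
```

```text
clock: 45.55
position: [0.6265, -0.0592, 0.0782]
ee_rot: [2.102, 2.334, -0.001]
force: [-7.0, 0.1, 22.2]
width: 0.127
clock: 45.95
position: [0.6261, -0.0593, 0.0773]
ee_rot: [-2.102, -2.334, 0.001]
force: [0.5, 0.3, 0.4]
width: 0.41
clock: 46.45
position: [0.6281, -0.0588, 0.202]
ee_rot: [2.1, 2.332, 0.006]
force: [0.4, -0.2, -0.8]
width: 0.438
clock: 46.95
position: [0.6322, -0.1189, 0.1967]
ee_rot: [-2.102, -2.332, 0.001]
force: [-0.1, 0.4, 0.9]
width: 0.438
wrist tab top [311. 152.] 190 across mm -1.7 along mm -26.5 z-44mm 0.06 dir 95.5 [0.012 0.028]
wrist tab top [314. 231.] 182 across mm -1.0 along mm -82.0 z-44mm 0.0599 dir 97.1 [0.012 0.027]
top tab top [365. 148.] 59 across mm -0.1 along mm -76.7 z-44mm 0.06 dir 93.2 [0.011 0.014]
top tab top [339. 151.] 113 across mm -0.1 along mm -27.4 z-44mm 0.0598 dir 93.9 [0.013 0.028]
0.97 [ 0.618 -0.06   0.08 ]
0.67 [ 0.627 -0.105  0.076]
0.54 [ 0.612 -0.006  0.01 ]
t 47.15 p [ 0.6327 -0.1174  0.1977] jaw yaw 6.08 tilt 0.04 w 40.3 F [ 0.1  0.5 -0.4] q [ 0.43  0.54 -0.5   1.53  0.27  1.14 -0.02]
tool shift cm [-22.7  -21.8    7.76]  after yaw first
turn about tool z deg -19.91753864905536
shift after the turn [-13.92 -28.23   7.76]
```

View pics/t23b.png

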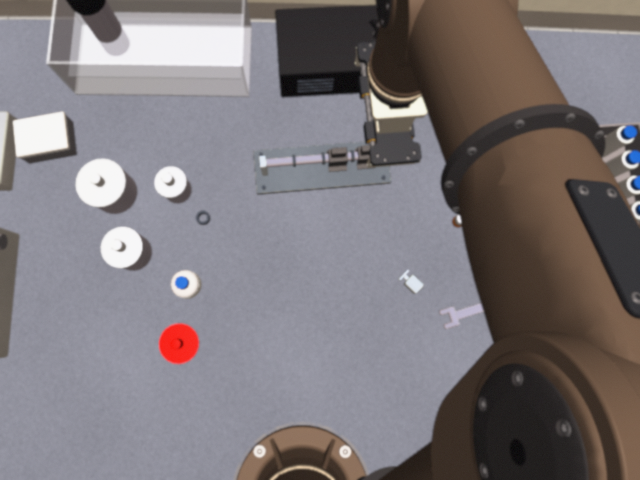

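```bash
python3 -m crank '[[[-1.3,-1.2,0],-5,144],[[-2,-2.5,0],-7.5,144],[[-2,-3.6,0],-7.4,144],[[-1.9,-4.2,0],0,144],[[-1.9,-4.2,0],0,144]]'; python3 -m crank '[[[-1.9,-4.2,0],0,144],[[-1.6,-3.8,0],0,144],[[-0.8,-2.2,1],0,144],[[0,-0.8,1],0,144],[[0,0,0],0,144]]'; python3 -m crank '[[[0,0,0],0,144],[[0,0,0],0,144]]'; python3 clips.py wrist w24; python3 go.py 0.44 -0.3662 0.12 26
```

```text
clock: 47.65
position: [0.5138, -0.2588, 0.1979]
ee_rot: [1.664, 2.664, 0.0]
force: [0.1, -1.1, -0.2]
width: 0.44
clock: 48.15
position: [0.4331, -0.3449, 0.1765]
ee_rot: [-1.667, -2.66, -0.0]
force: [0.8, 1.1, -1.0]
width: 0.433
clock: 48.35
position: [0.4362, -0.3437, 0.1784]
ee_rot: [1.663, 2.664, 0.001]
force: [0.0, -0.1, -0.3]
width: 0.437
clip [304. 259.] 218 rect 0.4386 -0.3663 [0.0117 0.0271] z 0.0643 ydir rect 116.0 pca 114.8 jaw yaw 26.0
0.97 [ 0.434 -0.359  0.043]
t 48.45 p [ 0.4358 -0.3442  0.1783] jaw yaw 26.01 tilt 0.06 w 39.8 F [ 0.4  0.4 -0.4] q [ 0.99  0.43 -0.57  1.77  0.27  1.01  0.77]
tool shift cm [-2.15 -0.59  5.83]  after yaw first
turn about tool z deg 0.013736283366114321
shift after the turn [-2.15 -0.59  5.83]
```

View pics/w24.png

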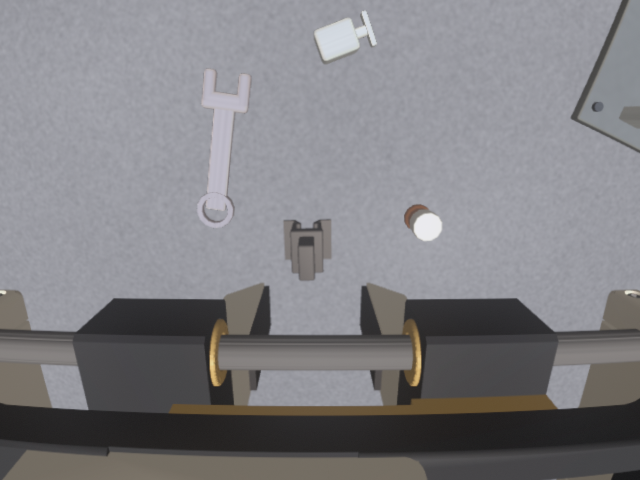

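```bash
python3 -m crank '[[[-0.6,-0.2,1],0,144],[[-1,-0.3,2],0,144],[[-0.5,-0.15,2],0,144],[[0,0,1.5],0,144],[[0,0,0.5],0,144]]'; python3 -m crank '[[[0,0,0],0,144],[[0,0,0],0,144],[[0,0,0],0,144]]'; python3 clips.py wrist w25; python3 go.py 0.4392 -0.3662 0.0392 26
```

```text
clock: 48.95
position: [0.437, -0.3664, 0.1058]
ee_rot: [-1.666, -2.66, -0.001]
force: [-0.5, 0.3, 0.4]
width: 0.437
clock: 49.25
position: [0.4384, -0.3672, 0.1087]
ee_rot: [1.666, 2.661, -0.0]
force: [-0.1, -0.6, -0.5]
width: 0.434
clip [316. 264.] 410 rect 0.4389 -0.3664 [0.0117 0.0276] z 0.0643 ydir rect 116.4 pca 114.9 jaw yaw 26.4
0.77 [ 0.436 -0.362  0.043]
t 49.35 p [ 0.4382 -0.3673  0.1086] jaw yaw 25.89 tilt 0.08 w 40.0 F [0.5 0.7 1.3] q [ 0.98  0.53 -0.53  1.81  0.34  0.89  0.75]
tool shift cm [0.06 0.13 6.94]  after yaw first
turn about tool z deg -0.11145850052496087
shift after the turn [0.06 0.13 6.94]
```

View pics/w25.png

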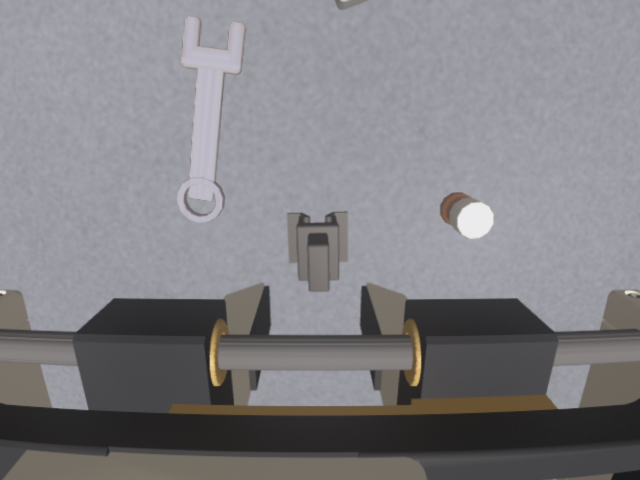

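The tab is at (318,262), and the vial and spanner are clear. Descending and grasping.

```bash
python3 -m crank '[[[0.06,0.1,1.5],0,144],[[0,0,2],0,144],[[0,0,2],0,144],[[0,0,1],0,144],[[0,0,0.4],0,144]]' 50; python3 -m crank '[[[0,0,0],0,144],[[0,0,0],0,144],[[0,0,0],0,144]]'; python3 go.py 0.4392 -0.3662 0.0392 26
```

```text
clock: 49.85
position: [0.4378, -0.3656, 0.0374]
ee_rot: [-1.666, -2.661, -0.0]
force: [-0.8, 0.4, 0.4]
width: 0.432
clock: 50.15
position: [0.4389, -0.3664, 0.0396]
ee_rot: [1.667, 2.661, -0.0]
force: [-0.0, -0.1, -0.2]
width: 0.436
t 50.15 p [ 0.4389 -0.3664  0.0396] jaw yaw 25.88 tilt 0.08 w 40.1 F [-0.  -0.1 -0.2] q [ 0.94  0.62 -0.48  1.86  0.41  0.75  0.69]
tool shift cm [0.01 0.03 0.04]  after yaw first
turn about tool z deg -0.12344434526872305
shift after the turn [0.01 0.03 0.04]
```

```bash
python3 -m crank '[[[0,0,0],0,255],[[0,0,0],0,255],[[0,0,0],0,255],[[0,0,0],0,255],[[0,0,0],0,255]]' 50; python3 -m crank '[[[0,0,-0.5],0,255],[[0,0,-2],0,255],[[0,0,-4],0,255],[[0,0,-4],0,255],[[0,0,-2.5],0,255]]';python3 -m crank '[[[0,0,-0.5],0,255],[[0,0,0],0,255]]';  python3 go.py 0.621 -0.0035 0.17 6
```

```text
clock: 50.65
position: [0.4385, -0.3661, 0.0389]
ee_rot: [1.668, 2.662, 0.0]
force: [-0.8, 0.2, -0.5]
width: 0.127
clock: 51.15
position: [0.4393, -0.3663, 0.1721]
ee_rot: [1.666, 2.66, -0.0]
force: [0.5, 0.4, -0.6]
width: 0.128
clock: 51.35
position: [0.4387, -0.3664, 0.1747]
ee_rot: [1.667, 2.661, -0.001]
force: [0.0, -0.1, -1.1]
width: 0.127
t 51.35 p [ 0.4387 -0.3664  0.1747] jaw yaw 25.87 tilt 0.1 w 11.7 F [ 0.  -0.1 -1.1] q [ 1.01  0.46 -0.56  1.74  0.28  1.02  0.79]
tool shift cm [24.7  32.24  0.44]  after yaw first
turn about tool z deg 19.868153481351314
shift after the turn [34.19 21.92  0.44]
```

```bash
python3 -m crank '[[[1.2,1.5,0],5,255],[[2.5,2.8,0],7.5,255],[[3,2.8,0],7.4,255],[[4,2.6,0],0,255],[[4,2.6,0],0,255]]'; python3 -m crank '[[[4,2.6,0],0,255],[[4,2.6,0],0,255],[[3,1.9,0],0,255],[[1.5,0.8,0],0,255],[[0,0,0],0,255]]';python3 -m crank '[[[0,0,0],0,255],[[0,0,0],0,255],[[0,0,0],0,255]]'; python3 go.py 0.621 -0.0035 0.128 6; python3 heldc.py
```

```text
clock: 51.85
position: [0.5271, -0.1933, 0.1721]
ee_rot: [-2.102, -2.331, 0.002]
force: [1.1, 0.2, 0.1]
width: 0.132
clock: 52.35
position: [0.593, -0.059, 0.1724]
ee_rot: [-2.096, -2.337, 0.0]
force: [-0.2, 0.8, -0.1]
width: 0.128
clock: 52.65
position: [0.5926, -0.0643, 0.1735]
ee_rot: [2.106, 2.331, -0.002]
force: [-0.7, 0.3, -0.8]
width: 0.129
t 52.65 p [ 0.5926 -0.0643  0.1735] jaw yaw 5.83 tilt 0.06 w 11.9 F [-0.7  0.3 -0.8] q [ 0.38  0.49 -0.53  1.68  0.28  1.04 -0.13]
tool shift cm [5.77 3.45 4.55]  after yaw first
turn about tool z deg -0.174227930876512
shift after the turn [5.75 3.46 4.55]
(-16, -2) 1125 x [ 8.5 12.7] y [-21.3  20.2]
(-2, 4) 997 x [ 8.8 16.7] y [-13.8  11.5]
(4, 16) 262 x [15.8 16.8] y [-13.3  11.4]
(16, 30) 357 x [11.2 16.8] y [-12.9  10.9]
(30, 42) 624 x [ 8.2 16.8] y [-21.9  19.6]
```

```bash
python3 -m crank '[[[1,0.6,0],0,255],[[2,1.2,0.8],0,255],[[1.8,1.1,1.5],0,255],[[0.95,0.55,1.5],0,255],[[0,0,0.75],0,255]]' 55; python3 -m crank '[[[0,0,0],0,255],[[0,0,0],0,255],[[0,0,0],0,255]]'; python3 go.py 0.6207 -0.0035 0.079;python3 clips.py wrist w26 >/dev/null; python3 rod.py wrist
```

```text
clock: 53.2
position: [0.6211, 0.0007, 0.1267]
ee_rot: [-2.098, -2.336, 0.0]
force: [-0.4, -0.1, -0.3]
width: 0.125
clock: 53.5
position: [0.6217, -0.0027, 0.129]
ee_rot: [2.104, 2.332, 0.0]
force: [0.6, 0.4, -0.5]
width: 0.128
t 53.5 p [ 0.6217 -0.0027  0.129 ] jaw yaw 5.89 tilt 0.06 w 11.7 F [ 0.6  0.4 -0.5] q [ 0.26  0.58 -0.51  1.66  0.33  0.99 -0.26]
tool shift cm [-0.07 -0.11  5.  ] 
wrist 3836 x(y=-.03) 0.6239 dir deg 96.21 z0 0.0608 res 0.0007
dark [(np.float64(-0.069), 38), (np.float64(-0.067), 18)]
post -1 [-0.0695 -0.0673] 286
post 1 [0.0518 0.1178] 1118
u [-0.1082  0.9941]
```

View pics/w26.png

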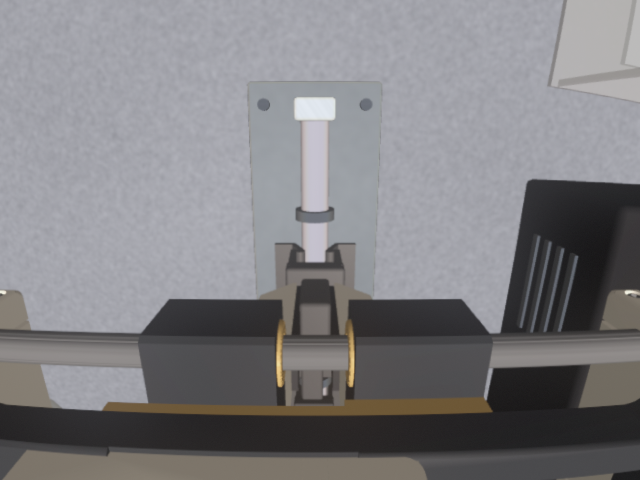

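Alignment is the same again: rod at column 315, collar at row 213. Pressing the third clip home.

```bash
python3 -m crank '[[[-0.03,-0.08,0.8],0,255],[[0,0,1.2],0,255],[[0,0,0.8],0,255],[[0,0,0.6],0,255],[[0,0,0.4],0,255]]'; python3 -m crank '[[[0,0,0.3],0,255],[[0,0,0],0,255],[[0,0,0],0,255]]'; python3 -m crank '[[[0,0,0.3],0,255],[[0,0,0.3],0,255],[[0,0,0.2],0,255],[[0,0,0.1],0,255],[[0,0,0],0,255]]'; python3 go.py 0.6207 -0.0035 0.079
```

```text
clock: 54.15
position: [0.6216, -0.0016, 0.0905]
ee_rot: [2.102, 2.334, 0.002]
force: [0.2, 0.0, 10.7]
width: 0.128
clock: 54.45
position: [0.6209, -0.0016, 0.0872]
ee_rot: [2.102, 2.334, 0.0]
force: [0.7, -0.3, 1.2]
width: 0.13
clock: 54.95
position: [0.6205, -0.002, 0.0787]
ee_rot: [2.103, 2.334, -0.001]
force: [-2.1, -0.9, 7.6]
width: 0.127
t 54.95 p [ 0.6205 -0.002   0.0787] jaw yaw 5.97 tilt 0.03 w 11.7 F [-2.1 -0.9  7.6] q [ 0.24  0.63 -0.49  1.71  0.36  0.89 -0.29]
tool shift cm [-0.15  0.   -0.03]
```

```bash
python3 -m crank '[[[0,0,0.1],0,255],[[0,0,0.1],0,255],[[0,0,0],0,255]]'; python3 -m crank '[[[0,0,-0.15],0,200],[[0,0,0],0,144],[[0,0,0],0,144],[[0,0,0],0,144]]' 45; python3 -m crank '[[[0,0,-1],0,144],[[0,0,-3],0,144],[[0,0,-4],0,144],[[0,0,-4],0,144],[[0,0,-3],0,144]]'; python3 -m crank '[[[-2,-1,0],0,144],[[-4,-2,0],0,144],[[-4,-2.5,0],0,144],[[-2,-1,0],0,144],[[0,0,0],0,144]]'; python3 -m crank '[[[0,0,0],0,144],[[0,0,0],0,144],[[0,0,0],0,144]]'; python3 cr.py wrist w27; python3 cr.py top t27; python3 cr.py scene s27; python3 chk.py top scene; python3 rod.py scene
```

```text
clock: 55.25
position: [0.6206, -0.0019, 0.0785]
ee_rot: [2.102, 2.333, -0.001]
force: [-9.0, -1.8, 25.1]
width: 0.126
clock: 55.65
position: [0.6203, -0.002, 0.0773]
ee_rot: [-2.102, -2.334, 0.001]
force: [-0.2, 0.0, -0.1]
width: 0.41
clock: 56.15
position: [0.6211, -0.0015, 0.231]
ee_rot: [2.101, 2.334, 0.003]
force: [-0.0, -0.7, -0.4]
width: 0.435
clock: 56.65
position: [0.5669, -0.1329, 0.2281]
ee_rot: [2.109, 2.327, -0.004]
force: [0.4, 0.1, 0.0]
width: 0.433
clock: 56.95
position: [0.569, -0.1263, 0.228]
ee_rot: [-2.1, -2.337, -0.001]
force: [0.6, -0.1, 0.3]
width: 0.433
wrist tab top [407.  63.] 327 across mm -1.7 along mm 30.6 z-44mm 0.0599 dir 97.2 [0.013 0.029]
wrist tab top [402. 149.] 224 across mm -1.6 along mm -26.5 z-44mm 0.0596 dir 96.9 [0.012 0.027]
wrist tab top [398. 224.] 263 across mm -1.0 along mm -82.8 z-44mm 0.0599 dir 95.0 [0.013 0.028]
top tab top [368. 148.] 97 across mm 0.5 along mm -82.3 z-44mm 0.0597 dir 97.7 [0.013 0.025]
top tab top [339. 151.] 115 across mm 0.1 along mm -27.4 z-44mm 0.0598 dir 95.0 [0.013 0.028]
top tab top [308. 153.] 115 across mm 0
[... 497 characters left out ...]
.002]
top large 1702 c [0.5665 0.3802] r 0.0456 top z-5mm 0.0739 slope [-0.001 -0.003]
scene small 274 c [0.5723 0.2536] r 0.0295 top z-5mm 0.0566 slope [-0.011 -0.025]
scene medium 384 c [0.4459 0.3347] r 0.0379 top z-5mm 0.0641 slope [ 0.003 -0.011]
scene large 644 c [0.5664 0.379 ] r 0.0464 top z-5mm 0.072 slope [-0.004 -0.013]
scene 239 x(y=-.03) 0.6236 dir deg 95.91 z0 0.0591 res 0.0016
dark [(np.float64(-0.105), 10), (np.float64(-0.063), 6), (np.float64(-0.059), 4), (np.float64(-0.049), 10), (np.float64(-0.007), 5), (np.float64(-0.005), 6), (np.float64(0.007), 4), (np.float64(0.009), 6), (np.float64(0.053), 4)]
post -1 [-0.1246 -0.0642] 178
post 1 [0.1015 0.1155] 33
u [-0.103   0.9947]
```

View pics/w27.png

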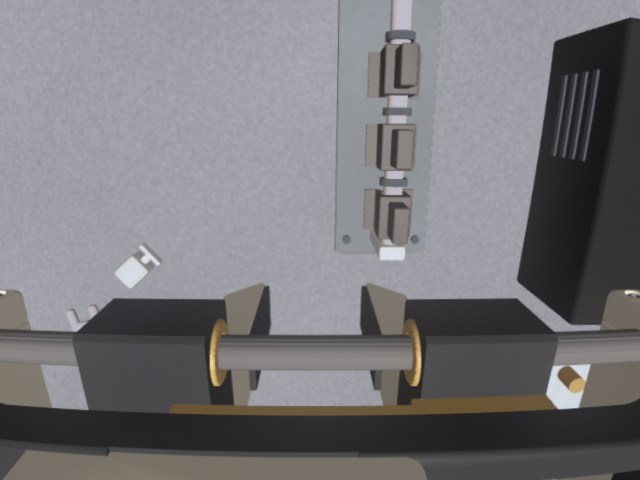

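View pics/s27.png

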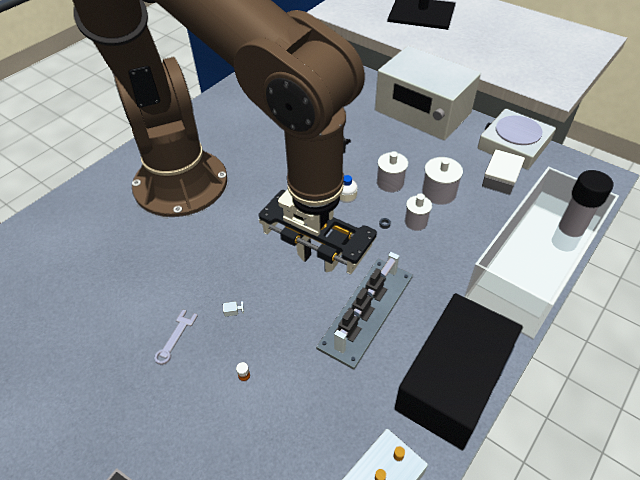

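All three clips are on the rod in bays 1–3 (wrist view (398,224), (402,149), (407,63)). All the lids are seated, no black clip is left on the bench, and the bystanders are in place. Handing in.

```bash
python3 -c "
from cell import workorder
print(workorder.sign_off())"; python3 -c "
from cell import monitor
s=monitor.observe(); print(s['clock'],s['force'],s['position'])"
```

```text
the job is handed in; nothing more can be done
None
the job is handed in; nothing more can be done
```

The job is done and handed in at about 57 s. All three lids went onto their beakers first. Then the three black clips present were snapped onto the rod in bays 1, 2 and 3.

**Lids:** Top-camera checks put each lid within about 2 mm of its beaker's centre and at rim height to about 0.2 mm, with slopes of 0.006 rad or less. I put each lid down with about 17 N or less.

**Clips:** The wrist and top cameras showed every bore at 0.060 m height, within about 1.7 mm of the rod axis sideways. All were in line within about 2°, with the tabs upright. Each one stopped hard at the home height under 22–25 N.

**Bystanders:** In the last pictures none of them looked moved. I left the red lid alone, and the gripper was clear of everything.

**Disagreements:**
- The scene camera read all heights 1.5–2 mm low. It did the same for the bare rod and the table, so I took this as calibration error.
- It also showed the small lid sloping 0.027 rad, which is under the limit. The wrist camera (0.001, before the clips) and the top camera (0.006) showed it level.
- The wrist camera put the tab tops about 1–1.7 mm to one side, while the top camera put them at 0–0.5 mm. Both are within tolerance.

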